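# Mount a keyed sleeve between bench centres and turn its key up

## Task

Take the long steel sleeve off the barbed hook and mount it between the two centres of the bench, whose tail centre is sprung and gives way when the sleeve is pushed against it. Let go, then turn the mounted sleeve on its axis until its key stands straight up, ready for the indicator, and leave it held there. Leave the other things on the table where they are.

Things in the scene. Friction and masses are not known exactly. Their poses are not given: they have to be found in the camera images.
- sleeve_mid (a point): Plain steel tube: 110 mm long, 30 outside, 20 bore, about 0.34 kg. The point is its centre. z: its axis; x: from the axis to its key, a dark steel bar 8 wide, 26 long, standing 3 mm proud, its middle 36 mm along +z. It starts on the hook's prong, z along it, centre 60 mm from the root, its bore's top resting on the prong (axis 7 mm below the prong's), the key pointing well away from up.
- hook_root (a point): Barbed hook of a steel washing rack. The point: root of the prong, on its axis, at an upright plate that ends 14 mm above. z: along the prong to its tip, rising 12 degrees; x: square to it, upward. The prong is 6 mm thick, 132 long; at its tip a barb slants up and back to 12 mm above the prong's axis (the prong's underside is 3 below it). Drip tray about 185 mm below.
- centre_line (a point): Point on the centre line of the bench centres, 130 mm above the table, 80 above the bed: where the mounted sleeve's middle comes. y: along the line to the tail centre; -y to the head centre; z up. Cones of 90 degrees, 8 mm at the tip, 28 at the base, turn with slight drag. Head tip fixed at y -49; the 20 bore slides 6 mm over a tip. Heads begin at y -82 and +87, tops 22 above the line.
- plunger (a joint): The tail centre's spring plunger: 0 fully out (tip at y = +45 mm from centre_line), grows as it is pushed back towards +y, end of travel 0.024 m; with the sleeve mounted about 0.004. Pushing takes 6 N at the start and 0.4 N more per mm.
- bush: Bystander: short plain steel bush, 30 mm outside, 45 long, no key, standing on the table. Origin under its centre.
- tray: Bystander: small divided plastic tray, 120 x 85 x 16 mm, with brass parts. Origin under its centre.
- pendant: Bystander: black push-button box, 100 x 65 x 45 mm. Origin under its centre.
- caliper: Bystander: caliper lying flat, 200 mm long. Origin near its middle.
- oiler: Bystander: small clear oil bottle, 34 mm wide, 85 high. Origin under its centre.
- loupe: Bystander: black eye loupe, 36 mm wide, 34 high. Origin under its centre.
- indicator: Bystander: dial indicator on a magnetic stand, base 50 x 60 mm, 185 high, its dial held out 85 mm to its own -y. Origin under the base.
- driver: Bystander: screwdriver lying flat, 150 mm long.
Things that resemble listed ones, but are neither listed nor needed, are in the scene too. Leave any turquoise or yellow look-alike of the part that bears sleeve_mid alone.

How it is judged:
On the way:
1. the sleeve sits on both centres and has been let go (distance between sleeve_mid and centre_line below 0.005 m and angle between the z axis of sleeve_mid and the y axis of centre_line, either way round below 0.05 rad and contact force between the fingers and sleeve below 0.1 N), for 0.2 s.
At the end, for the whole second after the job is handed in: the sleeve is held between the two centres (its middle within 5 mm of its place on the centre line, its axis within 3 degrees of the line, the spring plunger pushed back 1 to 7 mm), its key within 7 degrees of straight up, at rest (distance between sleeve_mid and centre_line below 0.005 m and angle between the z axis of sleeve_mid and the y axis of centre_line, either way round below 0.05 rad and angle between sleeve_mid's own x axis and vertical below 0.12 rad and angular speed of sleeve below 0.05 rad/s and value of joint plunger between 0.001 and 0.007 m); the robot touches nothing.
It fails at once if a bystander was shoved 30 mm or more from its place (distance of any of bush, tray, pendant, caliper, oiler, loupe, indicator, driver from where it was at the start of the episode above 0.03 m).
It also fails if it takes over 67 s, if anything falls off the work surface, if the arm or the gripper's body presses on something with over 40 N, if the wrist force passes 120 N, or if a joint passes its speed limit or range.

## Robot

A 7-joint arm with a two-finger parallel gripper is mounted at the origin on the work surface. World frame = base frame: x ahead of the robot, y to its left, z up, the work surface at z = 0. Lengths are in m, angles in rad, forces in N, time in s.
With the tool pointing down it reaches from about 0.4 to 0.85 m from the base axis. Payload 10.4 kg.
Tool frame: the origin (TCP) lies midway between the tips of the shut fingers; the grasp point (between the pads) lies 19 mm behind it; x points along the fingers, z is the direction in which the jaws open and shut, and the axes are right-handed (so a half turn about x gives the same grasp; the last joint's range is limited). The gripper opens to 87 mm and grips with 3 to 60 N. Pads are 19 mm wide; open, the fingers measure 117 mm over their backs; the gripper's body (75 mm by 190 mm) begins 51 mm behind the grasp point.
Start: joints at [1.218, 0.332, -0.065, 1.46, 0.022, 1.35, -0.088], TCP at [0.202, -0.591, 0.223] pointing down, gripper open.
Joint ranges: [-2.6, 2.6], [-0.5, 2.12], [-1.47, 1.34], [0.16, 2.42], [-1.27, 4.41], [0.06, 2.06], [-2.6, 2.6]. Speed limits (rad/s): [2.22, 2.22, 2.79, 2.79, 3.14, 3.14, 3.14].

## Interface

Orientations are given as a unit quaternion [x, y, z, w].
In Python, from bench import read_state, camera, camera_params, close_job gives the robot as it stands.
- The arm moves only by the tool arm_command, never from a script. Its argument "targets" is a list of rows, each a list of 7 numbers: the closure in counts, from 0 (fully open) to 255 (shut), then the shift along the tool's x, y, z in mm, then the turn, a rotation vector about the tool's x, y, z in rad. A call has 1 to 10 rows; each row is the pose to reach, as a shift and turn from the pose commanded when the call began, along the tool's axes at that moment; what a row does not reach only later rows make up. A row lasts 1/10 s, in which the tool goes at most 50 mm and 8.59 degrees, less where a joint would pass 70% of its speed; a pose out of reach is approached as far as the arm can. A call with a gripper value outside its range is refused whole. The fingers move at their own pace and stop on an object; "newtons" is the grip in N (left out, the last holds). Time passes only in rows, so rows that repeat a pose let the fingers close. It gives the time, the measured TCP pose, the force and the opening at its end, in the units of the state.
- read_state(): the state, without advancing time (a new reading comes with each control period).
- camera(name): name is "side" or "top" or "wrist"; returns the picture (400x640x3 uint8, red, green, blue); there is no depth.
- camera_params(name): a dict with "intrinsics" (3x3 intrinsics, pixels), "dist" ([k1, k2, p1, p2, k3] as OpenCV has them; the pictures are not rectified), "xyz" and "orientation" of the camera in the world; the wrist camera has in their place "mount" (4x4, takes a point from camera to tool coordinates, whose origin is the TCP and whose axes are the tool frame's). Camera axes: x right, y down, z forward; pixel columns grow to the right and rows downward; lengths in m; the calibration is good to about 2 mm. A picture is of the moment at which its call begins: read the wrist's pose just before it. camera_params takes no time and is no camera call.
- close_job(): hands the job in, once; it reports no verdict.
The state is a dict: "time": time; "joint_positions": joint angles; "joint_vel": joint speeds; "joint_torque": joint torques, N m; "ee_pos": TCP position; "eef_rot": TCP orientation; "ft_force": force on the tool from outside, world axes, zero at the start; "torque": the same for the moment, N m; "width": finger opening in m.
Only numpy, scipy, OpenCV 4.12 (cv2) and the standard library are available. Lean on these libraries where they do the work, as an engineer would, in place of code of your own. Each camera call takes 0.05 s, during which the arm holds its last target.

## Working session

There is one attempt and no reset: what is moved stays moved. The work goes in short steps, Python scripts to look and compute and a tool call to move; the robot and the scene stay as the last step left them, time stands still between calls to the robot, and variables do not carry over. Pictures are saved under pics/ and viewed, and the job is handed in when it is done.

Besides the shell and the picture viewer there is one more tool, called after "Emit:" by a JSON object that holds its "fn" and its "kwargs", one argument or row to a line. arm_command: Moves the arm, as the interface text tells. Its arguments: {"type":"object","properties":{"targets":{"type":"array"},"newtons":{"type":"number"}},"required":["targets"]}

```bash
mkdir -p pics; ls; python3 - <<'E'
from bench import *
import cv2,json,numpy as np
np.set_printoptions(precision=5,suppress=True)
print(read_state())
for n in ("side","top","wrist"):
    im=camera(n); cv2.imwrite(f"pics/{n}0.png",im[:,:,::-1]); print(n,camera_params(n))
E
```

```text
pics
{'time': 0.0, 'joint_positions': array([ 1.21838,  0.33288, -0.0647 ,  1.46094,  0.02159,  1.34987,
       -0.08854]), 'joint_vel': array([-0.00049, -0.001  , -0.00018,  0.00099, -0.0002 , -0.00099,
        0.00073]), 'joint_torque': array([  0.00017, -62.32426,   0.02499, -38.98971,  -0.06125,   0.03979,
         0.00017]), 'ee_pos': array([ 0.2023 , -0.59096,  0.22175]), 'eef_rot': array([ 0.41141,  0.57571, -0.41087,  0.57488]), 'ft_force': array([ 0.10177, -0.66883,  0.27617]), 'torque': array([-0.00011,  0.01584,  0.01351]), 'width': 0.08713680995010062}
side {'intrinsics': array([[413.39121,   0.     , 318.41342],
       [  0.     , 413.39121, 197.53335],
       [  0.     ,   0.     ,   1.     ]]), 'dist': array([0.0141, 0.    , 0.    , 0.    , 0.    ]), 'xyz': array([ 0.38879, -0.70556,  1.02513]), 'orientation': array([ 0.93345, -0.12522,  0.04008, -0.33375])}
top {'intrinsics': array([[469.62815,   0.     , 308.01447],
       [  0.     , 469.62815, 195.80896],
       [  0.     ,   0.     ,   1.     ]]), 'dist': array([-0.03579,  0.     ,  0.     ,  0.     ,  0.     ]), 'xyz': array([ 0.39677, -0.0072 ,  1.63805]), 'orientation': array([-0.70294,  0.70857, -0.04446,  0.0427 ])}
wrist {'intrinsics': array([[335.56625,   0.     , 319.25163],
       [  0.     , 335.56625, 206.77368],
       [  0.     ,   0.     ,   1.     ]]), 'dist': array([-0.04525,  0.     ,  0.     ,  0.     ,  0.     ]), 'mount': array([[ 0.00104, -0.24169,  0.97035, -0.16297],
       [ 0.00012, -0.97035, -0.24169,  0.0661 ],
       [ 1.     ,  0.00037, -0.00098, -0.00062],
       [ 0.     ,  0.     ,  0.     ,  1.     ]])}
```

View pics/side0.png

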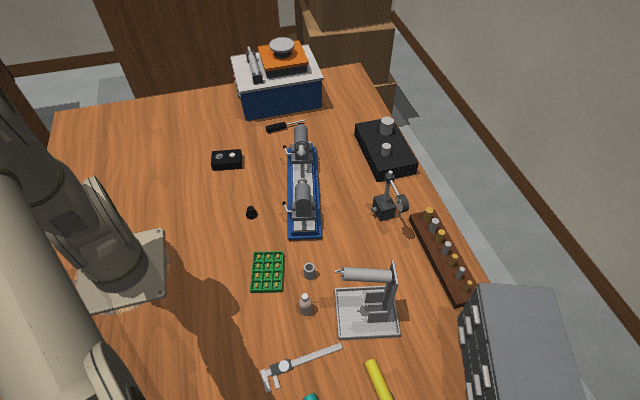

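View pics/top0.png

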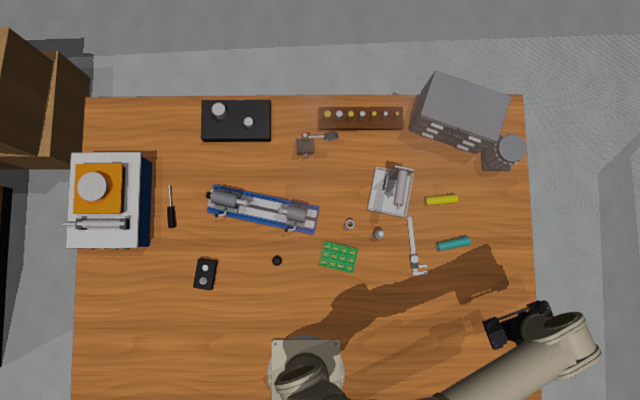

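View pics/wrist0.png

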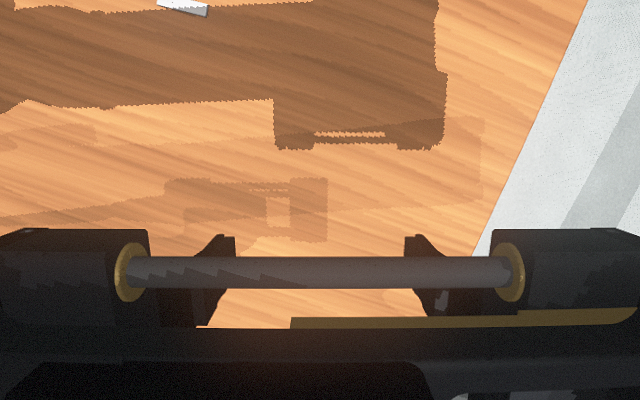

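```bash
cat > h.py <<'E'
from bench import *
import cv2,numpy as np
from scipy.spatial.transform import Rotation as R
np.set_printoptions(precision=4,suppress=True)
def pose(n,st=None):
    p=camera_params(n)
    if n=="wrist":
        st=st or read_state()
        T=np.eye(4);T[:3,:3]=R.from_quat(st['eef_rot']).as_matrix();T[:3,3]=st['ee_pos']
        T=T@p['mount'];return p,T[:3,:3],T[:3,3]
    return p,R.from_quat(p['orientation']).as_matrix(),np.array(p['xyz'])
def ray(n,uv,P=None):
    p,Rm,t=P or pose(n)
    q=cv2.undistortPoints(np.array([[uv]],float),p['intrinsics'],p['dist'])[0,0]
    d=Rm@np.array([q[0],q[1],1]);return t,d/np.linalg.norm(d)
def plane(n,uv,z,P=None):
    t,d=ray(n,uv,P);return t+d*(z-t[2])/d[2]
def tri(rs):
    A=0;b=0
    for t,d in rs:
        M=np.eye(3)-np.outer(d,d);A=A+M;b=b+M@t
    x=np.linalg.solve(A,b)
    return x,[np.linalg.norm((np.eye(3)-np.outer(d,d))@(x-t)) for t,d in rs]
def proj(n,X,P=None):
    p,Rm,t=P or pose(n)
    return cv2.projectPoints(np.atleast_2d(np.array(X,float)),cv2.Rodrigues(Rm.T)[0],-Rm.T@t,p['intrinsics'],p['dist'])[0][:,0]
def crop(im,x0,y0,w,h,s,fn):
    c=cv2.resize(im[y0:y0+h,x0:x0+w],None,fx=s,fy=s,interpolation=cv2.INTER_CUBIC);cv2.imwrite(fn,c)
E
python3 - <<'E'
from h import *
s=cv2.imread('pics/side0.png');t=cv2.imread('pics/top0.png')
a=cv2.resize(s[240:350,320:420],None,fx=5,fy=5,interpolation=2)
cv2.imwrite('pics/c1.png',a)
crop(t,355,155,70,70,8,'pics/c2.png')
crop(s,270,110,70,140,4,'pics/c3.png')
crop(t,195,170,130,75,6,'pics/c4.png')
print(proj('top',[[.4,0,0],[.4,-.2,0],[.6,0,0]]),proj('side',[[.4,0,0],[.4,-.2,0],[.6,0,0]]))
E
```

```text
[[304.9925 253.0794]
 [362.6792 252.5817]
 [304.5751 195.7856]] [[263.1707 238.1103]
 [276.5142 298.4922]
 [327.9585 223.4864]]
```

View pics/c1.png

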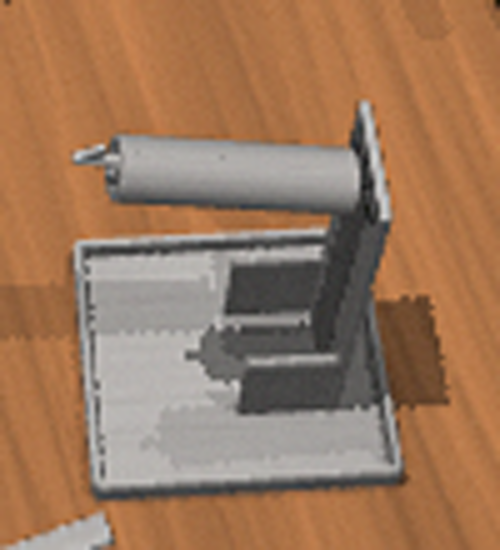

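View pics/c2.png

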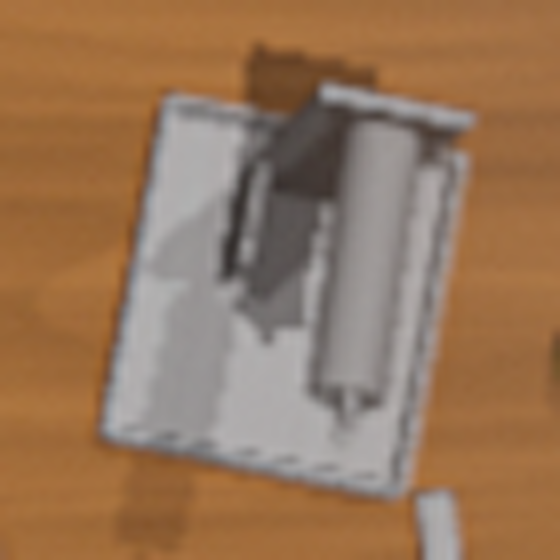

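View pics/c3.png

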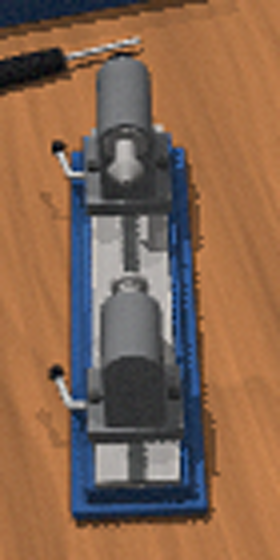

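View pics/c4.png

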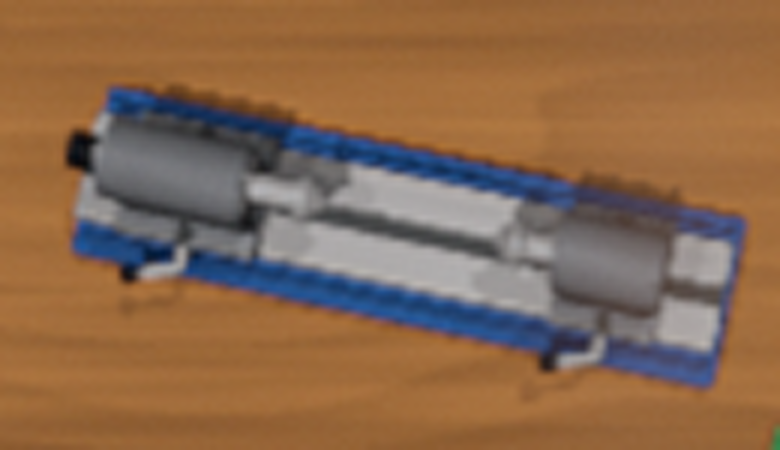

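```bash
python3 - <<'E'
from h import *
def two(a,b,n): 
    x,e=tri([ray('top',a),ray('side',b)]);print(n,x,np.array(e));return x
T=lambda u,v:(u/8+355-.4,v/8+155-.4); S=lambda u,v:(u/5+320-.4,v/5+240-.4)
a=two(T(385,128),S(362,180),'root end'); b=two(T(347,395),S(116,169),'tip end')
d=b-a;print(np.linalg.norm(d),d/np.linalg.norm(d),np.degrees(np.arcsin(d[2]/np.linalg.norm(d))),(a+b)/2)
two(T(343,438),S(74,157),'barb tip')
T4=lambda u,v:(u/6+195-.4,v/6+170-.4); S3=lambda u,v:(u/4+270-.4,v/4+110-.4)
t=plane('top',T4(318,195),.13);h=plane('top',T4(505,243),.13)
print('tips top',t,h,np.linalg.norm(t-h),(t+h)/2)
tt=two(T4(318,195),S3(122,175),'tail');hh=two(T4(505,243),S3(130,283),'head')
for n,c in dict(top=(303,146)).items(): print('ind',plane(n,c,.0))
s=read_state();M=R.from_quat(s['eef_rot']).as_matrix();print(M)
E
```

```text
root end [ 0.6562 -0.3092  0.193 ] [0.0032 0.0032]
tip end [ 0.548  -0.2861  0.2149] [0.0021 0.0021]
0.11270163061935629 [-0.9595  0.2041  0.1941] 11.194570696988475 [ 0.6021 -0.2976  0.2039]
barb tip [ 0.5301 -0.2818  0.2265] [0.0018 0.0018]
tips top [0.5648 0.1837 0.13  ] [0.538 0.083 0.13 ] 0.10421502438689305 [0.5514 0.1333 0.13  ]
tail [0.5635 0.1832 0.1342] [0.0008 0.0008]
head [0.5413 0.083  0.1245] [0.0028 0.0028]
ind [0.7788 0.0043 0.    ]
[[-0.0004  0.9461  0.3239]
 [ 0.001   0.3239 -0.9461]
 [-1.     -0.     -0.0011]]
```

```bash
cat >> h.py <<'E'
def goto(pos,Rt,grasp=False):
    """shift mm / rotvec in current tool frame. grasp: pos is of the grasp point (19 mm behind tcp)"""
    s=read_state();M=R.from_quat(s['eef_rot']).as_matrix()
    pos=np.array(pos,float)
    if grasp: pos=pos+0.019*Rt[:,0]
    sh=M.T@(pos-s['ee_pos'])*1000; rv=R.from_matrix(M.T@Rt).as_rotvec()
    print('shift',sh.round(1),np.linalg.norm(sh).round(1),'rot',rv.round(4),'deg',np.degrees(np.linalg.norm(rv)).round(1))
def frame(x,y):
    x=np.array(x,float);x/=np.linalg.norm(x);y=np.array(y,float);y-=x*(x@y);y/=np.linalg.norm(y)
    return np.column_stack([x,y,np.cross(x,y)])
E
python3 - <<'E'
from h import *
goto([.602,-.298,.36],frame([0,0,-1],[.957,-.204,0]))
E
```

```text
shift [-137.9  473.  -147.9] 514.5 rot [ 0.5399 -0.0011  0.0003] deg 30.9
```

Things that could be taken for the sleeve, in top-view pixels:
- Grey tube on the barbed hook at (400,188)
- Yellow tube at (441,200)
- Turquoise tube at (453,243)
- Steel part on the blue box at (96,223)
- Short bush at (350,224)

I choose the grey tube on the hook. The close crop shows it threaded on the prong, with the barb sticking out of its front end.

Emit:
{"fn": "arm_command", "kwargs": {
  "targets": [
    [0, -138, 473, -148, 0.54, 0, 0],
    [0, -138, 473, -148, 0.54, 0, 0],
    [0, -138, 473, -148, 0.54, 0, 0],
    [0, -138, 473, -148, 0.54, 0, 0],
    [0, -138, 473, -148, 0.54, 0, 0],
    [0, -138, 473, -148, 0.54, 0, 0],
    [0, -138, 473, -148, 0.54, 0, 0],
    [0, -138, 473, -148, 0.54, 0, 0],
    [0, -138, 473, -148, 0.54, 0, 0],
    [0, -138, 473, -148, 0.54, 0, 0]
  ],
  "newtons": 40
}}

```text
time: 1.15
ee_pos: [0.5873, -0.3085, 0.3555]
eef_rot: [-0.55, -0.445, 0.55, -0.445]
ft_force: [0.4, 0.6, 0.3]
width: 0.0868
```

Emit:
{"fn": "arm_command", "kwargs": {
  "targets": [
    [0, 0, 0, 0, 0, 0, 0],
    [0, 0, 0, 0, 0, 0, 0]
  ]
}}

```text
time: 1.35
ee_pos: [0.5871, -0.3085, 0.3545]
eef_rot: [-0.549, -0.446, 0.549, -0.445]
ft_force: [-0.6, -1.0, -0.5]
width: 0.0868
```

```bash
python3 - <<'E'
from h import *
s=read_state();print(s['time'],s['ee_pos'],R.from_quat(s['eef_rot']).as_matrix(),s['joint_positions'],s['joint_vel'])
im=camera('wrist')[:,:,::-1];cv2.imwrite('pics/w1.png',im)
print(proj('wrist',[[.602,-.298,.204],[.6562,-.309,.193],[.548,-.286,.215]],pose('wrist',s)))
E
```

```text
1.35 [ 0.5871 -0.3085  0.3545] [[-0.0006  0.9785 -0.2061]
 [ 0.0006 -0.2061 -0.9785]
 [-1.     -0.0007 -0.0004]] [ 0.5703  0.4086 -0.2372  1.0931  0.0935  1.6505 -1.419 ] [ 0.0411 -0.0173  0.0333  0.0244  0.0071 -0.0027  0.0058]
[[306.3418 181.0731]
 [305.8531 120.9619]
 [305.7909 240.3795]]
```

View pics/w1.png

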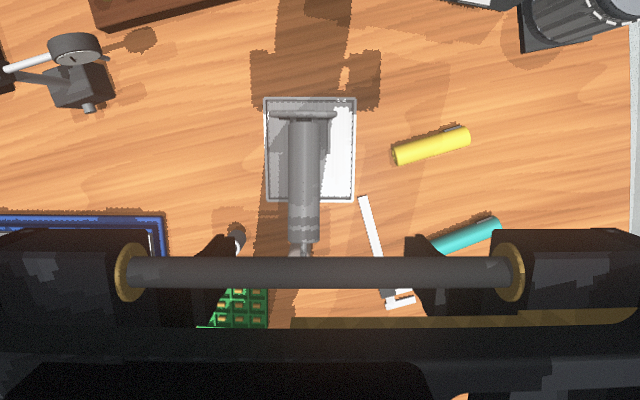

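```bash
python3 - <<'E'
from h import *
im=cv2.imread('pics/w1.png');crop(im,255,95,110,165,3.6,'pics/w1c.png')
g=cv2.cvtColor(im,cv2.COLOR_BGR2GRAY)
for v in (140,160,180,200,220,235): print(v,g[v,276:334])
E
```

```text
140 [140 143 143 140 141 144 143 138 135 135 138 136 102 109 117 118 123 129
 135 136 138 137 141 147 146 146 151 161 162 163 156 147 148 144 144 139
 141 137 140 134 130 126 117 111 113 120 120 124 120 125 110 113 161 152
 199 254 248 245]
160 [176 176 154 152 140 142 140 140 136 140 134 127 107 112 118 120 128 131
 136 136 136 140 142 147 150 152 154 159 164 162 157 147 145 148 148 138
 144 140 134 137 134 127 121 124 156 167 167 176 171 164 228 252 249 250
 250 249 247 249]
180 [174 174 167 136 138 138 138 139 136 135 135 133 107 110 118 124 127 129
 136 137 134 137 140 141 148 150 154 162 166 161 154 150 147 149 142 140
 144 140 135 135 132 131 117 121 160 169 215 255 253 252 252 252 252 252
 252 252 252 252]
200 [165 167 160 131 137 135 137 135 134 135 133 130 113 112 118 123 129 130
 135 138 137 137 142 143 146 153 147 140 167 159 148 145 144 144 141 139
 143 149 142 142 138 129 116 116 195 255 255 254 254 254 254 254 254 254
 254 254 254 254]
220 [ 90  94  96  90  91  93  91  96  95  95  94 100 105 108 112 118 122 122
 123 127 127 125 129 129 134 137 138 140 138 131 128 125 127 118 127 117
 122 116 116 110 114 109 100 122 176 175 172 176 173 171 172 172 172 169
 175 192 188 190]
235 [ 94  92  92  95  93  91  95  93  94  92  90  90 104 106 112 119 120 120
 124 123 123 125 127 129 135 137 138 136 136 130 125 120 124 121 120 121
 120 116 111 110 109 100  96 115 171 168 167 167 169 164 165 163 162 169
 183 182 180 181]
```

View pics/w1c.png

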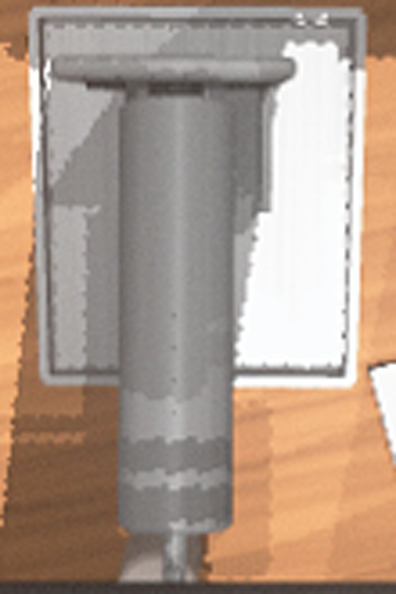

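```bash
cat >> h.py <<'E'
s12=np.radians(12)
SL=np.array([-.9785*np.cos(s12),.2061*np.cos(s12),np.sin(s12)])
SC=np.array([.6025,-.2957,.204])
def fr2(y,x):
    y=np.array(y,float);y/=np.linalg.norm(y);x=np.array(x,float);x-=y*(x@y);x/=np.linalg.norm(x)
    return np.column_stack([x,y,np.cross(x,y)])
E
python3 - <<'E'
from h import *
F=fr2(-SL,[0,0,-1]);print(F)
goto(SC-F[:,0]*.06,F,True)
goto(SC,F,True)
E
```

```text
[[-0.2035  0.9571 -0.2061]
 [ 0.0429 -0.2016 -0.9785]
 [-0.9781 -0.2079  0.    ]]
shift [110.4  21.8 -17.5] 113.8 rot [-0.0026  0.0001 -0.2085] deg 11.9
shift [169.1   9.4 -17.5] 170.2 rot [-0.0026  0.0001 -0.2085] deg 11.9
```

Emit:
{"fn": "arm_command", "kwargs": {
  "targets": [
    [0, 37, 7, -6, 0, 0, -0.07],
    [0, 74, 14, -12, 0, 0, -0.14],
    [0, 110, 22, -17.5, 0, 0, -0.208],
    [0, 110, 22, -17.5, 0, 0, -0.208],
    [0, 110, 22, -17.5, 0, 0, -0.208]
  ]
}}

```text
time: 1.9
ee_pos: [0.6105, -0.2984, 0.2442]
eef_rot: [-0.501, -0.499, 0.594, -0.384]
ft_force: [0.1, -1.0, 1.1]
width: 0.087
```

```bash
python3 - <<'E'
from h import *
s=read_state();print(s['time'],s['ee_pos'])
F=fr2(-SL,[0,0,-1])
goto(SC,F,True)
im=camera('wrist')[:,:,::-1];cv2.imwrite('pics/w2.png',im)
print(proj('wrist',[SC-.055*SL,SC,SC+SL*.055],pose('wrist',s)))
E
```

```text
1.9 [ 0.6105 -0.2984  0.2442]
shift [60.1  0.2 -1. ] 60.1 rot [-0.0041 -0.0006  0.    ] deg 0.2
[[318.8369 140.9834]
 [319.1916 228.721 ]
 [319.5044 305.8785]]
```

View pics/w2.png

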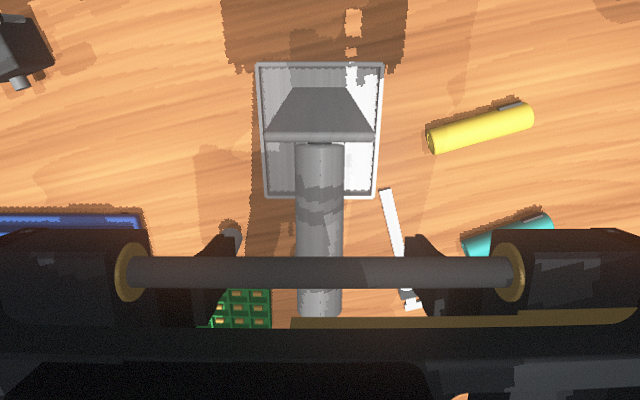

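Emit:
{"fn": "arm_command", "kwargs": {
  "targets": [
    [0, 30, 0, 0, 0, 0, 0],
    [0, 50, 0, -0.5, 0, 0, 0],
    [0, 60, 0, -0.5, 0, 0, 0],
    [0, 60, 0, -0.5, 0, 0, 0]
  ]
}}

```text
time: 2.35
ee_pos: [0.5986, -0.2952, 0.1879]
eef_rot: [-0.501, -0.498, 0.593, -0.386]
ft_force: [-0.2, 0.5, 0.7]
width: 0.0871
```

```bash
python3 - <<'E'
from h import *
s=read_state();print(s['time'],s['ee_pos'],s['ft_force'])
F=fr2(-SL,[0,0,-1])
goto(SC,F,True)
im=camera('side')[:,:,::-1];crop(im,310,230,120,120,5,'pics/s3.png')
E
```

```text
2.35 [ 0.5986 -0.2952  0.1879] [-0.1565  0.5371  0.6782]
shift [ 2.5  0.5 -0.3] 2.5 rot [-0.0042  0.0001 -0.0033] deg 0.3
```

View pics/s3.png

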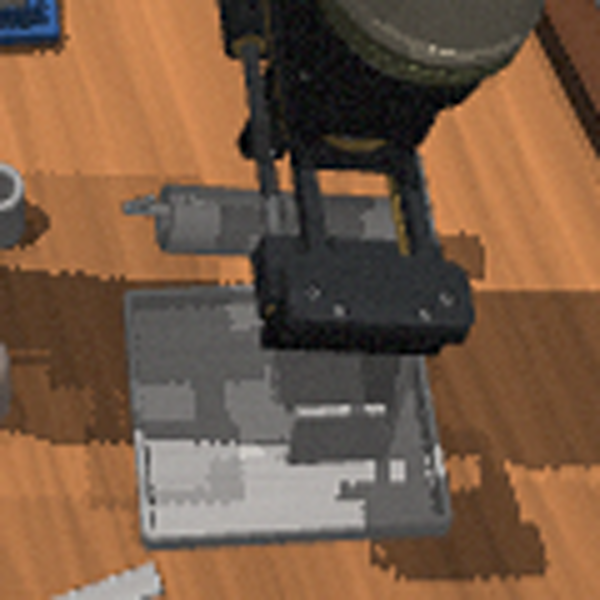

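Emit:
{"fn": "arm_command", "kwargs": {
  "targets": [
    [255, 2, 0, 0, 0, 0, 0],
    [255, 2, 0, 0, 0, 0, 0],
    [255, 2, 0, 0, 0, 0, 0],
    [255, 2, 0, 0, 0, 0, 0],
    [255, 2, 0, 0, 0, 0, 0],
    [255, 2, 0, 0, 0, 0, 0],
    [255, 2, 0, 0, 0, 0, 0],
    [255, 2, 0, 0, 0, 0, 0],
    [255, 2, 0, 0, 0, 0, 0],
    [255, 2, 0, 0, 0, 0, 0]
  ],
  "newtons": 50
}}

```text
time: 3.4
ee_pos: [0.5989, -0.2943, 0.1844]
eef_rot: [-0.501, -0.499, 0.593, -0.385]
ft_force: [0.1, -1.5, -0.9]
width: 0.0291
```

Emit:
{"fn": "arm_command", "kwargs": {
  "targets": [
    [255, -4, -1, 0, 0, 0, 0],
    [255, -8, -3, 0, 0, 0, 0],
    [255, -11.5, -3, 0, 0, 0, 0],
    [255, -11.5, -3, 0, 0, 0, 0],
    [255, -11.5, -3, 0, 0, 0, 0]
  ]
}}

```text
time: 3.9
ee_pos: [0.5984, -0.2939, 0.1963]
eef_rot: [-0.501, -0.499, 0.593, -0.385]
ft_force: [0.0, -0.4, -4.0]
width: 0.0289
```

```bash
python3 - <<'E'
from h import *
s=read_state();print(s['time'],s['ee_pos'],s['ft_force'],s['torque'])
im=camera('side')[:,:,::-1];crop(im,310,240,100,80,8,'pics/s4.png')
im=camera('wrist')[:,:,::-1];cv2.imwrite('pics/w4.png',im)
E
```

```text
3.9 [ 0.5984 -0.2939  0.1963] [ 0.0191 -0.423  -3.9872] [-0.0513 -0.3997 -0.0418]
```

View pics/s4.png

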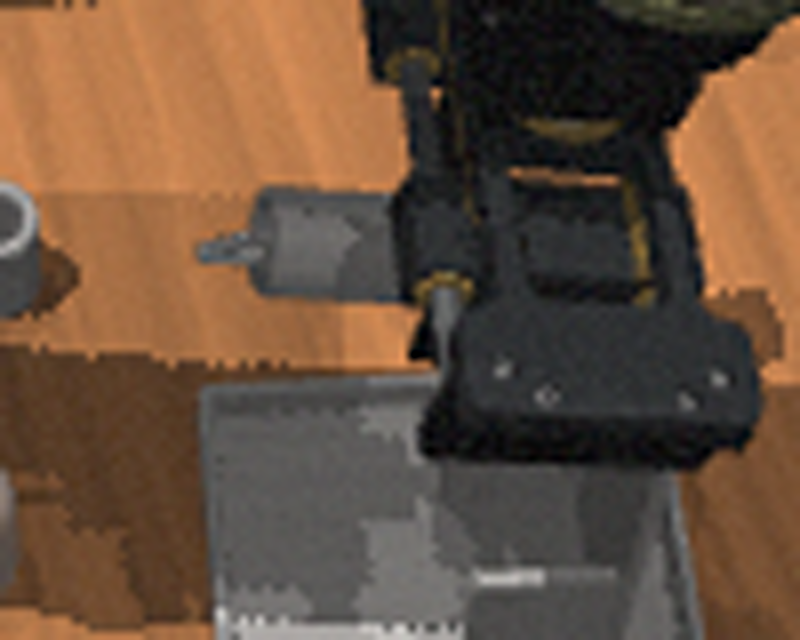

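View pics/w4.png

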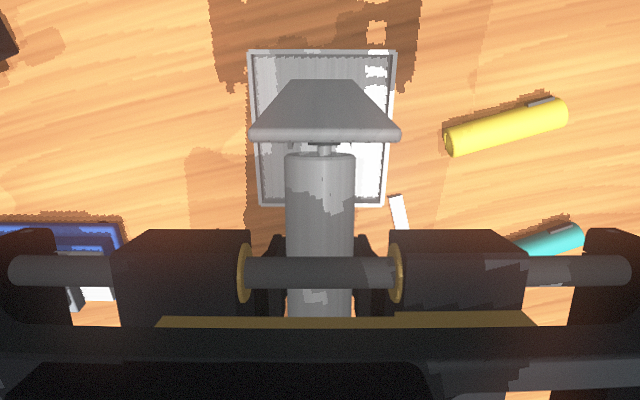

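Emit:
{"fn": "arm_command", "kwargs": {
  "targets": [
    [255, 0, -6, 0, 0, 0, 0],
    [255, 0, -12, 0, 0, 0, 0],
    [255, 0, -18, 0, 0, 0, 0],
    [255, 0, -24, 0, 0, 0, 0],
    [255, 0, -24, 0, 0, 0, 0]
  ]
}}

```text
time: 4.5
ee_pos: [0.5748, -0.2892, 0.202]
eef_rot: [-0.501, -0.499, 0.593, -0.385]
ft_force: [0.5, 0.2, -4.3]
width: 0.0291
```

```bash
python3 - <<'E'
from h import *
s=read_state();print(s['time'],s['ee_pos'],s['ft_force'],s['torque'])
goto([.598,-.2939,.1963],fr2(-SL,[0,0,-1]))
im=camera('side')[:,:,::-1];crop(im,300,240,100,80,8,'pics/s5.png')
E
```

```text
4.5 [ 0.5748 -0.2892  0.202 ] [ 0.5275  0.2085 -4.3216] [-0.014  -0.4236 -0.0239]
shift [ 0.7 24.4 -0.3] 24.4 rot [-0.0031 -0.0001 -0.0021] deg 0.2
```

View pics/s5.png

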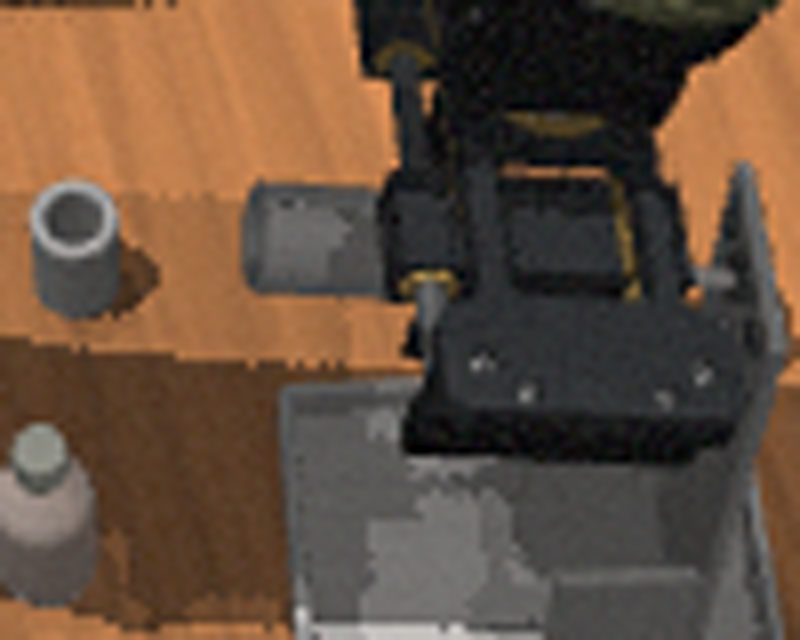

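Emit:
{"fn": "arm_command", "kwargs": {
  "targets": [
    [255, 0, -14, 0, 0, 0, 0],
    [255, 0, -28, 0, 0, 0, 0],
    [255, 0, -42, 0, 0, 0, 0],
    [255, 0, -56, 0, 0, 0, 0],
    [255, 0, -70, 0, 0, 0, 0],
    [255, 0, -84, 0, 0, 0, 0],
    [255, 0, -98, 0, 0, 0, 0],
    [255, 0, -112, 0, 0, 0, 0],
    [255, 0, -125, 0, 0, 0, 0],
    [255, 0, -125, 0, 0, 0, 0]
  ]
}}

```text
time: 5.55
ee_pos: [0.4549, -0.2637, 0.2278]
eef_rot: [-0.501, -0.499, 0.593, -0.385]
ft_force: [-0.0, -0.9, -3.3]
width: 0.0289
```

```bash
python3 - <<'E'
from h import *
s=read_state();print(s['time'],s['ee_pos'],s['ft_force'],s['torque'],s['joint_positions'])
im=camera('side')[:,:,::-1];crop(im,260,220,160,120,5,'pics/s6.png')
im=camera('wrist')[:,:,::-1];cv2.imwrite('pics/w6.png',im)
E
```

```text
5.55 [ 0.4549 -0.2637  0.2278] [-0.0303 -0.8501 -3.2792] [-0.0327 -0.3743  0.0224] [ 0.61    0.2793 -0.2429  1.5381  0.0996  1.5375 -1.426 ]
```

View pics/s6.png

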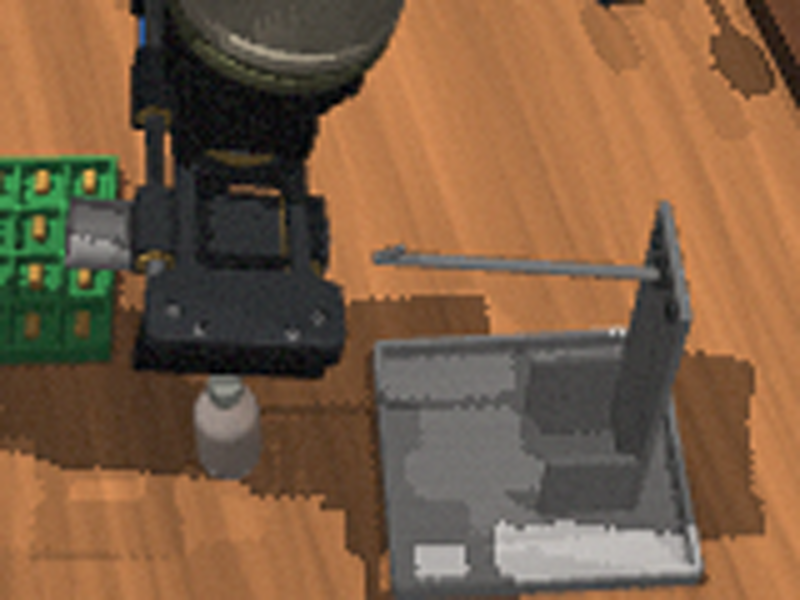

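View pics/w6.png

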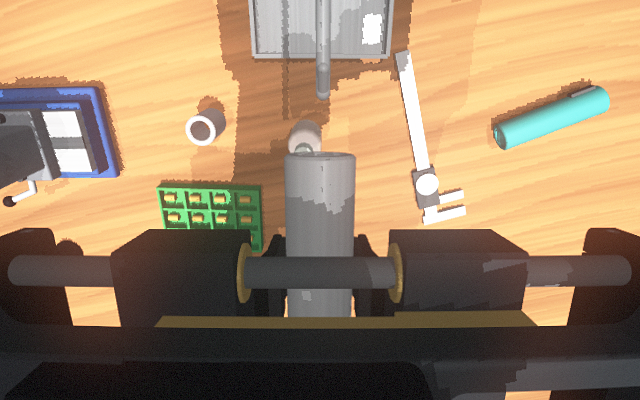

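```bash
python3 - <<'E'
from h import *
F=frame([0,0,-1],[.25,.968,0])
goto([.455,.116,.33],F)
s=read_state();M=R.from_quat(s['eef_rot']).as_matrix()
goto([.455,.116,.33],F@R.from_rotvec([0,0,0]).as_matrix())
E
```

```text
shift [ -84.1  -99.7 -371. ] 393.3 rot [-1.5224 -0.1581  0.1654] deg 88.2
shift [ -84.1  -99.7 -371. ] 393.3 rot [-1.5224 -0.1581  0.1654] deg 88.2
```

Emit:
{"fn": "arm_command", "kwargs": {
  "targets": [
    [255, -40, -10, -20, -0.138, -0.014, 0.015],
    [255, -60, -20, -60, -0.277, -0.029, 0.03],
    [255, -84, -30, -100, -0.415, -0.043, 0.045],
    [255, -84, -40, -140, -0.554, -0.057, 0.06],
    [255, -84, -50, -180, -0.692, -0.072, 0.075],
    [255, -84, -60, -220, -0.83, -0.086, 0.09],
    [255, -84, -70, -260, -0.969, -0.1, 0.105],
    [255, -84, -80, -300, -1.107, -0.115, 0.12],
    [255, -84, -90, -340, -1.246, -0.13, 0.135],
    [255, -84, -100, -371, -1.384, -0.144, 0.15]
  ]
}}

```text
time: 6.65
ee_pos: [0.4543, 0.1193, 0.3301]
eef_rot: [0.13, 0.7, -0.139, 0.688]
ft_force: [0.6, -0.5, -4.3]
width: 0.0291
```

Emit:
{"fn": "arm_command", "kwargs": {
  "targets": [
    [255, 0, 0, 0, -0.138, 0, 0],
    [255, 0, 0, 0, -0.138, 0, 0],
    [255, 0, 0, 0, -0.138, 0, 0]
  ]
}}

```text
time: 6.95
ee_pos: [0.4548, 0.1155, 0.3297]
eef_rot: [0.087, 0.708, -0.095, 0.695]
ft_force: [0.7, -0.1, -3.1]
width: 0.0292
```

```bash
python3 - <<'E'
from h import *
s=read_state();print(s['time'],s['ee_pos'],R.from_quat(s['eef_rot']).as_matrix(),s['ft_force'],s['torque'],s['joint_positions'])
im=camera('wrist')[:,:,::-1];cv2.imwrite('pics/w7.png',im);np.save('w7.npy',np.r_[s['ee_pos'],s['eef_rot']])
E
```

```text
6.95 [0.4548 0.1155 0.3297] [[-0.0197  0.2549  0.9668]
 [-0.0097  0.9668 -0.2552]
 [-0.9998 -0.0144 -0.0165]] [ 0.6623 -0.0839 -3.0999] [-0.0083 -0.0984  0.0329] [ 0.2966 -0.0037 -0.6338  1.6255  0.0005  1.5409 -0.5951]
```

View pics/w7.png

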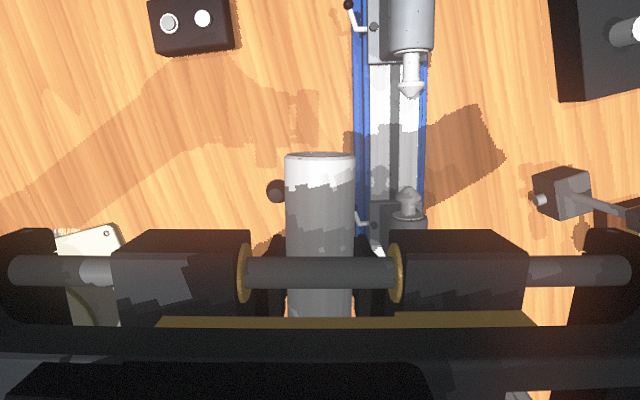

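```bash
python3 - <<'E'
from h import *
im=cv2.imread('pics/w7.png');crop(im,365,40,80,200,4,'pics/w7c.png')
c=cv2.resize(im[40:110,375:445],None,fx=5,fy=5,interpolation=2);d=cv2.resize(im[170,375:445] if 0 else im[165:235,375:445],None,fx=5,fy=5,interpolation=2)
cv2.imwrite('pics/w7d.png',np.hstack([c,d]))
E
```

```text
(no output)
```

View pics/w7d.png

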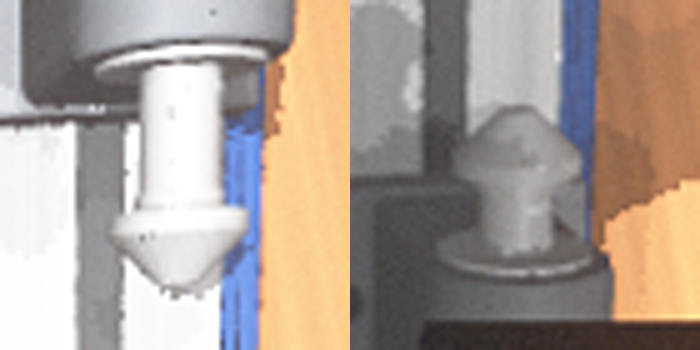

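```bash
python3 - <<'E'
from h import *
d=np.load('w7.npy');P=pose('wrist',dict(ee_pos=d[:3],eef_rot=d[3:]))
t=plane('wrist',(411,95.3),.13,P);h=plane('wrist',(408.2,187),.13,P)
print(t,h,np.linalg.norm(t-h)); u=(t-h)/np.linalg.norm(t-h);print(u,h+.049*u,t-.045*u,np.degrees(np.arctan2(u[1],u[0])))
im=cv2.imread('pics/top0.png')
# heading from top: blue base mask
hsv=cv2.cvtColor(im,cv2.COLOR_BGR2HSV);m=cv2.inRange(hsv,(100,120,40),(130,255,255));m[:, :200]=0;m[:,330:]=0
n,l,st,c=cv2.connectedComponentsWithStats(m);
pts=np.argwhere(m[170:240])[:,::-1]+[0,170];r=cv2.minAreaRect(pts.astype(np.float32));b=cv2.boxPoints(r);print(r)
w=[plane('top',p,.03) for p in b];print(np.array(w));
for i in range(4):
    e=w[(i+1)%4]-w[i];print(np.linalg.norm(e),np.degrees(np.arctan2(e[1],e[0])))
print(proj('side',[t,h]),proj('top',[t,h]))
E
```

```text
[0.5663 0.1817 0.13  ] [0.5448 0.0879 0.13  ] 0.09619735439258714
[0.2233 0.9748 0.    ] [0.5558 0.1357 0.13  ] [0.5563 0.1378 0.13  ] 77.09862474165168
((262.5634765625, 209.1411895751953), (107.68974304199219, 28.58979034423828), 11.821488380432129)
[[ 0.5424  0.3362  0.03  ]
 [ 0.6395  0.3176  0.03  ]
 [ 0.5599 -0.0467  0.03  ]
 [ 0.4639 -0.0257  0.03  ]]
0.09890615728213722 -10.819092292893098
0.37294007607731017 -102.33047890599072
0.09820193023580934 167.62911386345982
0.37026271555234763 77.77317495022012
[[301.4428 154.4543]
 [301.8547 177.8225]] [[248.2195 201.6162]
 [277.2256 208.0091]]
```

```bash
python3 - <<'E'
from h import *
p=camera_params('wrist');Mi=np.linalg.inv(p['mount'])
def pt(X):
    X=np.array(X)/1000;c=(Mi@np.r_[X,1])[:3];return cv2.projectPoints(c[None],np.zeros(3),np.zeros(3),p['intrinsics'],p['dist'])[0].ravel()
for y in (50,55,60):print(y,'top',pt([-34,y,0]),'bot',pt([-4,y,0]),'L',pt([-19,y,-15]),'R',pt([-19,y,15]))
im=cv2.imread('pics/w7.png');crop(im,270,140,100,60,8,'pics/w7e.png')
E
```

```text
50 top [319.3554 167.43  ] bot [319.3675 159.3679] L [284.3797 163.0042] R [354.3474 163.0184]
55 top [319.3582 154.3645] bot [319.3699 148.6715] L [284.1035 151.2479] R [354.6288 151.2612]
60 top [319.361 141.073] bot [319.3723 137.8264] L [283.827  139.3105] R [354.9105 139.3229]
```

View pics/w7e.png

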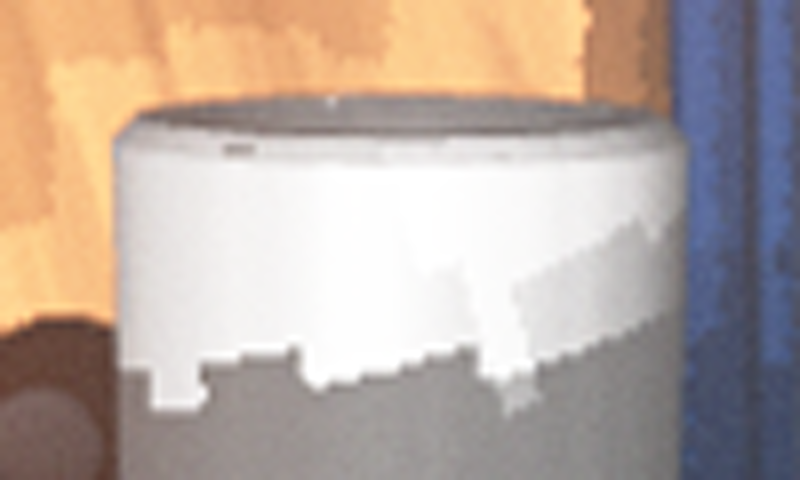

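```bash
cat >> h.py <<'E'
C=np.array([.556,.1365,.130]);UU=np.array([np.cos(np.radians(77.3)),np.sin(np.radians(77.3)),0]);Z=np.array([0,0,1.])
def pA(ye,ze,deg,end=.0535):
    """tool pose with sleeve tail end at C+U*ye+Z*ze, tilt deg tail down"""
    a=np.radians(deg);y=UU*np.cos(a)-Z*np.sin(a);F=fr2(y,-Z)
    E=C+UU*ye+Z*ze
    return E-F@np.array([-.019,end,0]),F
E
python3 - <<'E'
from h import *
for a in [(.030,.070,20),(.03,.008,20),(.050,0,20),(.067,0,20),(.067,0,0),(.056,0,0)]:
    print(a,pA(*a)[0]);goto(*pA(*a))
E
```

```text
(0.03, 0.07, 20) [0.5501 0.1104 0.2004]
shift [127.4  21.4  95.5] 160.6 rot [-0.0332 -0.0231 -0.3349] deg 19.3
(0.03, 0.008, 20) [0.5501 0.1104 0.1384]
shift [189.4  22.3  96.6] 213.7 rot [-0.0332 -0.0231 -0.3349] deg 19.3
(0.05, 0, 20) [0.5545 0.1299 0.1304]
shift [197.1  42.4  96. ] 223.3 rot [-0.0332 -0.0231 -0.3349] deg 19.3
(0.067, 0, 20) [0.5582 0.1465 0.1304]
shift [196.8  59.4  95.3] 226.6 rot [-0.0332 -0.0231 -0.3349] deg 19.3
(0.067, 0, 0) [0.559  0.1497 0.111 ]
shift [216.2  62.9  95.5] 244.6 rot [-0.0366 -0.0169  0.0141] deg 2.4
(0.056, 0, 0) [0.5565 0.1389 0.111 ]
shift [216.4  51.9  95.9] 242.3 rot [-0.0366 -0.0169  0.0141] deg 2.4
```

Move over the bench laterally first, then down while tilting.

Emit:
{"fn": "arm_command", "kwargs": {
  "targets": [
    [255, 0, 5, 40, -0.01, -0.006, -0.09],
    [255, 20, 12, 80, -0.02, -0.012, -0.18],
    [255, 60, 18, 95.5, -0.033, -0.023, -0.27],
    [255, 100, 21.5, 95.5, -0.033, -0.023, -0.335],
    [255, 127, 21.5, 95.5, -0.033, -0.023, -0.335],
    [255, 127, 21.5, 95.5, -0.033, -0.023, -0.335],
    [255, 127, 21.5, 95.5, -0.033, -0.023, -0.335]
  ]
}}

```text
time: 7.7
ee_pos: [0.5504, 0.1109, 0.2018]
eef_rot: [-0.046, 0.705, -0.199, 0.679]
ft_force: [-0.2, -0.7, -2.2]
width: 0.0291
```

```bash
python3 - <<'E'
from h import *
s=read_state();print(s['time'],s['ft_force'],s['torque'],s['joint_positions'])
for a in [(.03,.07,20),(.03,.008,20),(.050,0,20)]: goto(*pA(*a))
im=camera('wrist')[:,:,::-1];cv2.imwrite('pics/w8.png',im)
im=camera('side')[:,:,::-1];crop(im,240,90,120,120,5,'pics/s8.png')
P=pose('wrist',s)
print(proj('wrist',[C+UU*.045,C-UU*.049],P))
E
```

```text
7.7 [-0.2044 -0.6616 -2.228 ] [ 0.5627 -0.2389  0.0533] [ 0.0534  0.423  -0.6591  1.5043  0.4913  1.5711 -0.8832]
shift [ 1.4 -0.1 -0.2] 1.4 rot [ 0.0013  0.0015 -0.0002] deg 0.1
shift [59.7 21.1 -0.2] 63.3 rot [ 0.0013  0.0015 -0.0002] deg 0.1
shift [60.4 42.6 -0.2] 73.9 rot [ 0.0013  0.0015 -0.0002] deg 0.1
[[319.0983  79.1754]
 [318.8904 211.8001]]
```

View pics/w8.png

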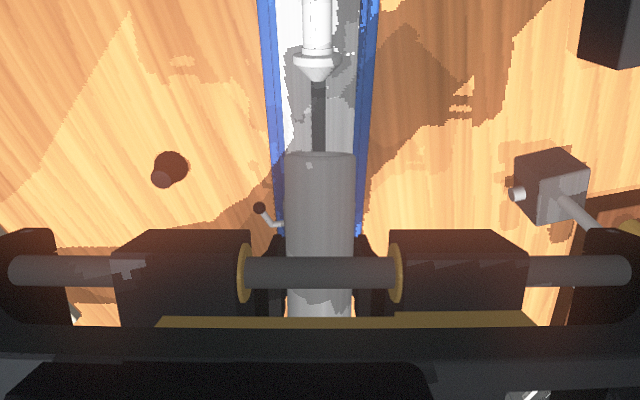

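View pics/s8.png

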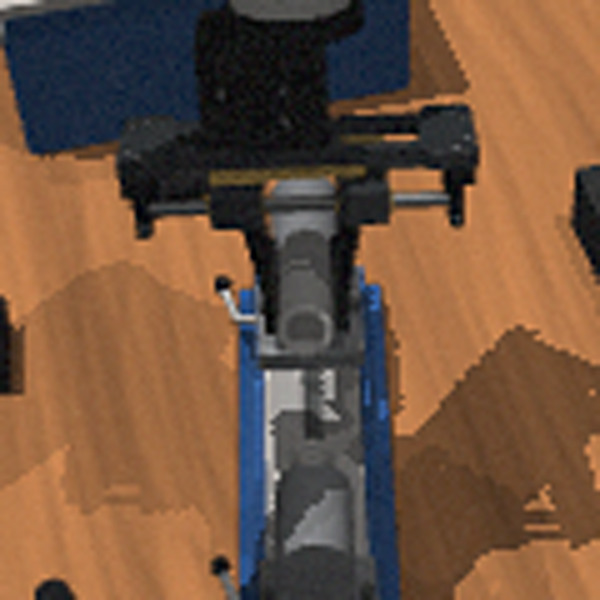

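```bash
python3 - <<'E'
from h import *
im=camera('side')[:,:,::-1];crop(im,285,125,34,40,16,'pics/s8b.png')
E
```

```text
(no output)
```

View pics/s8b.png

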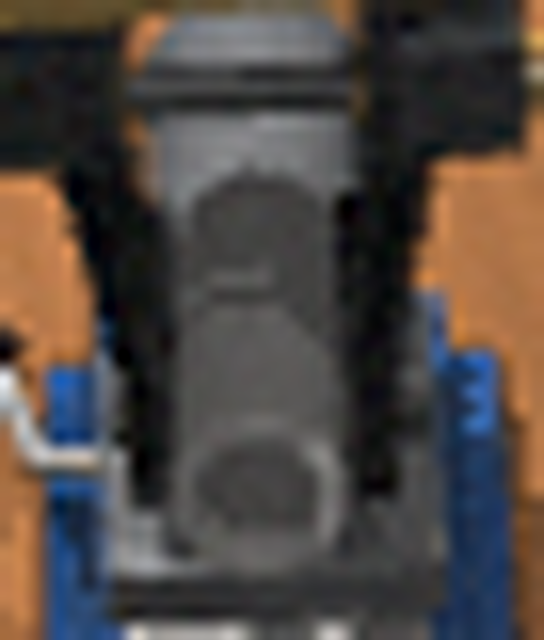

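Emit:
{"fn": "arm_command", "kwargs": {
  "targets": [
    [255, 30, 10, -1, 0, 0, 0],
    [255, 50, 17, -1, 0, 0, 0],
    [255, 60, 21, -1, 0, 0, 0],
    [255, 60.5, 28, -1, 0, 0, 0],
    [255, 60.5, 35, -1, 0, 0, 0],
    [255, 60.5, 40, -1, 0, 0, 0],
    [255, 60.5, 40, -1, 0, 0, 0]
  ]
}}

```text
time: 8.55
ee_pos: [0.553, 0.1291, 0.1312]
eef_rot: [-0.047, 0.705, -0.197, 0.68]
ft_force: [-0.2, -0.5, -3.7]
width: 0.0293
```

```bash
python3 - <<'E'
from h import *
s=read_state();print(s['time'],s['ft_force'],s['torque'])
for a in [(.05,.0,20),(.067,.0,20),(.067,0,0)]: goto(*pA(*a))
im=camera('wrist')[:,:,::-1];cv2.imwrite('pics/w9.png',im)
im=camera('side')[:,:,::-1];crop(im,260,100,80,100,6,'pics/s9.png')
E
```

```text
8.55 [-0.1986 -0.5498 -3.7467] [ 0.5646 -0.1888 -0.0099]
shift [0.4 1.3 1.3] 1.8 rot [ 0.0046  0.0032 -0.0002] deg 0.3
shift [-5.5 17.2  1.4] 18.1 rot [ 0.0046  0.0032 -0.0002] deg 0.3
shift [11.7 27.   1.4] 29.4 rot [0.0051 0.0024 0.3489] deg 20.0
```

View pics/w9.png

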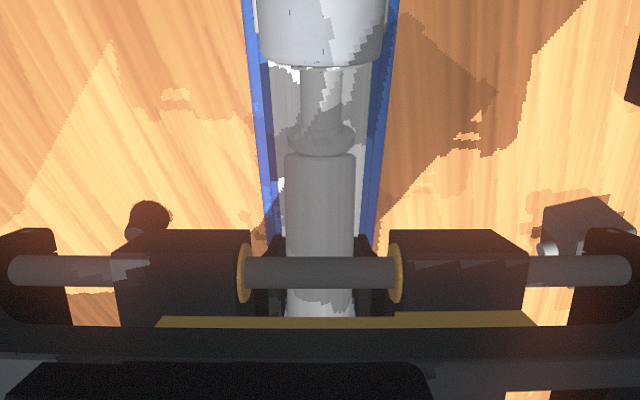

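View pics/s9.png

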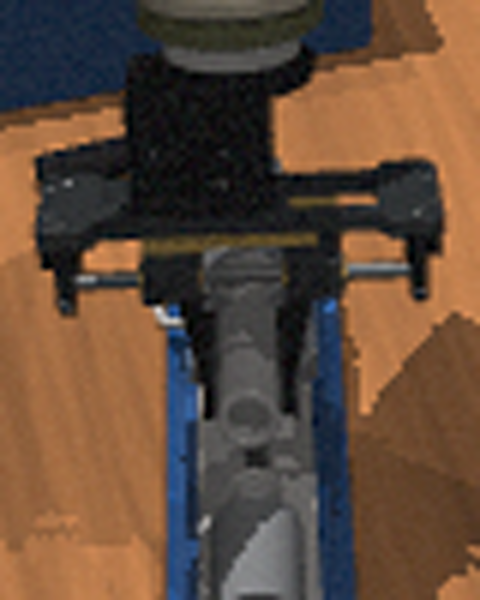

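Emit:
{"fn": "arm_command", "kwargs": {
  "targets": [
    [255, -2, 6, 0, 0, 0, 0],
    [255, -4, 12, 0, 0, 0, 0],
    [255, -5.5, 17.5, 0, 0, 0, 0],
    [255, -5.5, 17.5, 0, 0, 0, 0]
  ]
}}

```text
time: 9.05
ee_pos: [0.5565, 0.1439, 0.1302]
eef_rot: [-0.048, 0.705, -0.2, 0.679]
ft_force: [-3.5, -10.0, 1.7]
width: 0.0288
```

```bash
python3 - <<'E'
from h import *
s=read_state();print(s['time'],s['ft_force'],s['torque'],s['width'])
for a in [(.067,.0,20),(.067,0,0)]: goto(*pA(*a))
im=camera('wrist')[:,:,::-1];cv2.imwrite('pics/w10.png',im)
E
```

```text
9.05 [ -3.5066 -10.0355   1.7179] [-1.7848  0.59   -0.0244] 0.028792230621139246
shift [-1.2  2.6  1.2] 3.1 rot [0.0023 0.0014 0.0046] deg 0.3
shift [15.9 12.4  1.2] 20.2 rot [0.0025 0.001  0.3537] deg 20.3
```

View pics/w10.png

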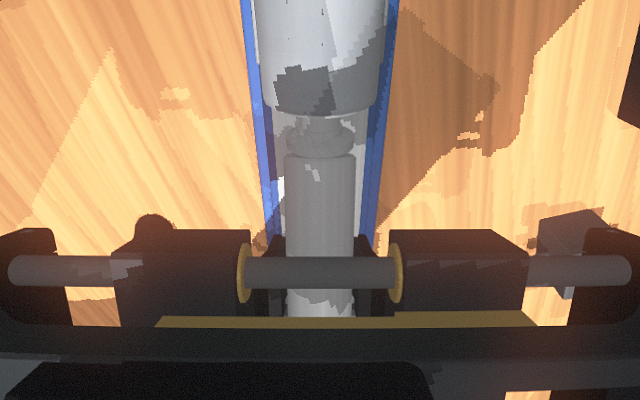

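Emit:
{"fn": "arm_command", "kwargs": {
  "targets": [
    [255, -1.7, 4.7, 0, 0, 0, 0],
    [255, 1.5, 5.9, 0, 0, 0, 0.06],
    [255, 4.6, 7.4, 0, 0, 0, 0.12],
    [255, 7.6, 9.0, 0, 0, 0, 0.18],
    [255, 10.5, 10.7, 0, 0, 0, 0.24],
    [255, 13.0, 12.5, 0, 0, 0, 0.295],
    [255, 15.4, 14.4, 0, 0, 0, 0.349],
    [255, 15.4, 14.4, 0, 0, 0, 0.349],
    [255, 15.4, 14.4, 0, 0, 0, 0.349]
  ]
}}

```text
time: 10.0
ee_pos: [0.5578, 0.1495, 0.1096]
eef_rot: [0.076, 0.703, -0.08, 0.702]
ft_force: [-3.6, -11.8, -4.3]
width: 0.0288
```

```bash
python3 - <<'E'
from h import *
s=read_state();print(s['time'],s['ft_force'],s['torque'],s['width'])
for a in [(.067,0,0),(.055,0,0)]: goto(*pA(*a))
im=camera('wrist')[:,:,::-1];cv2.imwrite('pics/w11.png',im)
im=camera('side')[:,:,::-1];crop(im,260,100,80,100,6,'pics/s11.png')
E
```

```text
10.0 [ -3.6356 -11.8275  -4.2625] [-2.6591  0.4207  0.0721] 0.02883766547948909
shift [-1.5  0.4  1.1] 1.9 rot [ 0.0009 -0.0009  0.0064] deg 0.4
shift [ -1.4 -11.6   1.1] 11.7 rot [ 0.0009 -0.0009  0.0064] deg 0.4
```

View pics/w11.png

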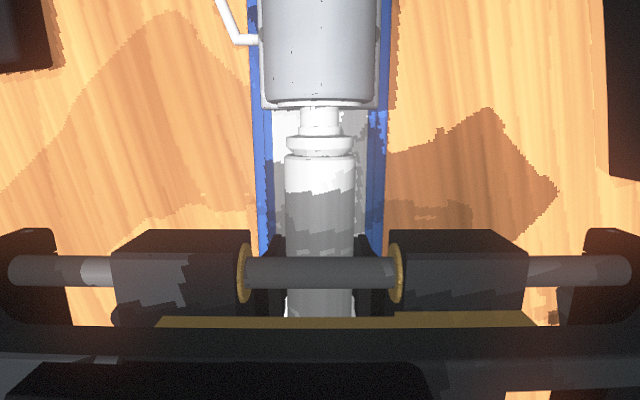

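View pics/s11.png

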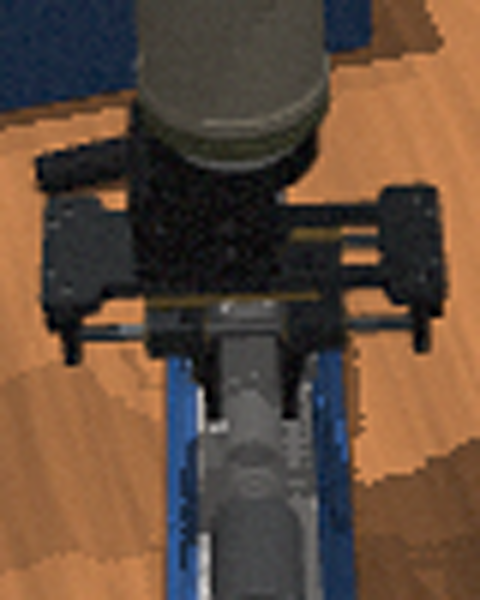

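Emit:
{"fn": "arm_command", "kwargs": {
  "targets": [
    [255, 0, -3, 0, 0, 0, 0],
    [255, 0, -6, 0, 0, 0, 0],
    [255, 0, -9, 0, 0, 0, 0],
    [255, 0, -11, 0, 0, 0, 0],
    [255, 0, -11, 0, 0, 0, 0],
    [255, 0, -11, 0, 0, 0, 0]
  ]
}}

```text
time: 10.7
ee_pos: [0.5557, 0.1404, 0.1098]
eef_rot: [0.076, 0.703, -0.079, 0.703]
ft_force: [-1.0, -8.3, -5.0]
width: 0.0293
```

```bash
python3 - <<'E'
from h import *
s=read_state();print(s['time'],s['ft_force'],s['torque'],s['ft_force']@UU)
for a in [(.055,0,0)]: goto(*pA(*a))
im=camera('wrist')[:,:,::-1];cv2.imwrite('pics/w12.png',im)
im=camera('side')[:,:,::-1];crop(im,260,100,80,100,6,'pics/s12.png')
E
```

```text
10.7 [-0.9973 -8.2839 -4.9752] [-1.9746  0.0675  0.0038] -8.300534706884687
shift [-1.2 -2.2  1.1] 2.8 rot [ 0.0024 -0.0002  0.0046] deg 0.3
```

View pics/s12.png

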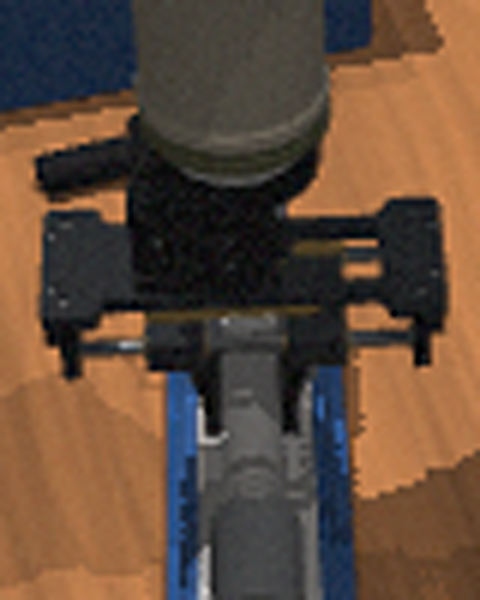

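Emit:
{"fn": "arm_command", "kwargs": {
  "targets": [
    [255, 0, -1, 0, 0, 0, 0],
    [255, 0, -2, 0, 0, 0, 0],
    [255, 0, -3, 0, 0, 0, 0],
    [255, 0, -3, 0, 0, 0, 0]
  ]
}}

```text
time: 11.2
ee_pos: [0.5554, 0.1392, 0.1099]
eef_rot: [0.076, 0.703, -0.078, 0.703]
ft_force: [3.1, -6.1, -8.2]
width: 0.0291
```

```bash
python3 - <<'E'
from h import *
s=read_state();print(s['time'],s['ft_force'],s['torque'],s['ft_force']@UU)
for a in [(.055,0,0)]: goto(*pA(*a))
E
```

```text
11.2 [ 3.1184 -6.1028 -8.2123] [-1.3199 -0.7091 -0.0906] -5.267930984606666
shift [-1.1 -1.   1.2] 1.9 rot [0.0036 0.0006 0.0018] deg 0.2
```

Emit:
{"fn": "arm_command", "kwargs": {
  "targets": [
    [255, 0.5, 0, 1, 0, 0, 0],
    [255, 1, -0.5, 1, 0, 0, 0],
    [255, 1, -1, 1, 0, 0, 0],
    [255, 1, -1, 1, 0, 0, 0]
  ]
}}

```text
time: 11.6
ee_pos: [0.5554, 0.138, 0.1091]
eef_rot: [0.076, 0.703, -0.078, 0.703]
ft_force: [-3.2, -6.1, -4.2]
width: 0.0287
```

```bash
python3 - <<'E'
from h import *
s=read_state();print(s['time'],s['ft_force'],s['torque'],s['ft_force']@UU)
for a in [(.055,0,0)]: goto(*pA(*a))
im=camera('wrist')[:,:,::-1];cv2.imwrite('pics/w13.png',im)
im=camera('side')[:,:,::-1];crop(im,280,140,40,40,15,'pics/s13.png')
E
```

```text
11.6 [-3.1809 -6.0962 -4.206 ] [-1.5504  0.4639  0.0633] -6.646391650591106
shift [-1.9  0.2  0.9] 2.1 rot [ 0.004  -0.0007  0.0029] deg 0.3
```

View pics/s13.png

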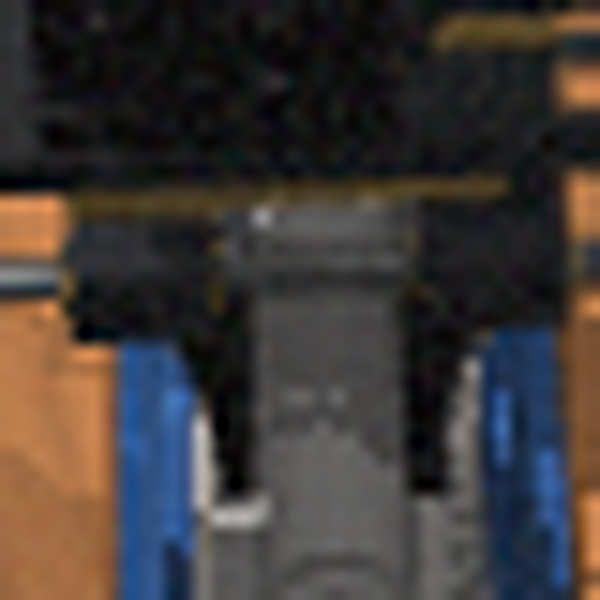

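View pics/w13.png

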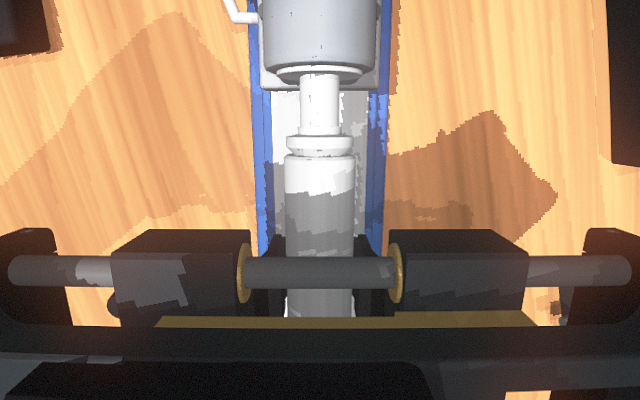

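Emit:
{"fn": "arm_command", "kwargs": {
  "targets": [
    [255, 0, -0.7, -0.3, 0, 0, 0],
    [255, 0, -1.5, -0.3, 0, 0, 0],
    [255, 0, -1.5, -0.3, 0, 0, 0],
    [255, 0, -1.5, -0.3, 0, 0, 0]
  ]
}}

```text
time: 12.1
ee_pos: [0.5554, 0.1378, 0.1092]
eef_rot: [0.076, 0.703, -0.077, 0.703]
ft_force: [0.4, -5.1, -7.5]
width: 0.0287
```

```bash
python3 - <<'E'
from h import *
s=read_state();print(s['time'],s['ft_force'],s['torque'],s['ft_force']@UU)
for a in [(.055,0,0)]: goto(*pA(*a))
E
```

```text
12.1 [ 0.374  -5.1378 -7.5145] [-0.9967 -0.235   0.0769] -4.929860268079924
shift [-1.8  0.4  0.9] 2.0 rot [0.0047 0.0003 0.0006] deg 0.3
```

Emit:
{"fn": "arm_command", "kwargs": {
  "targets": [
    [255, 0.5, -1, 0, 0, 0, 0],
    [255, 1, -1.5, 0, 0, 0, 0],
    [255, 1, -1.5, 0, 0, 0, 0],
    [255, 1, -1.5, 0, 0, 0, 0]
  ]
}}

```text
time: 12.5
ee_pos: [0.5553, 0.137, 0.1086]
eef_rot: [0.077, 0.703, -0.076, 0.703]
ft_force: [-0.3, -4.0, -2.4]
width: 0.0288
```

```bash
python3 - <<'E'
from h import *
s=read_state();print(s['time'],s['ft_force'],s['torque'],s['ft_force']@UU)
for a in [(.055,0,0)]: goto(*pA(*a))
E
```

```text
12.5 [-0.2734 -3.9806 -2.3772] [-0.6922 -0.1715  0.0251] -3.94332009758276
shift [-2.4  1.2  0.8] 2.8 rot [ 0.0051  0.001  -0.0004] deg 0.3
```

Emit:
{"fn": "arm_command", "kwargs": {
  "targets": [
    [150, 0, 0, 0, 0, 0, 0],
    [130, 0, 0, 0, 0, 0, 0],
    [110, 0, 0, 0, 0, 0, 0],
    [90, 0, 0, 0, 0, 0, 0],
    [90, 0, 0, 0, 0, 0, 0],
    [90, 0, 0, 0, 0, 0, 0]
  ]
}}

```text
time: 13.1
ee_pos: [0.5551, 0.1368, 0.1084]
eef_rot: [0.076, 0.703, -0.076, 0.703]
ft_force: [0.4, -0.9, -0.2]
width: 0.0552
```

```bash
python3 - <<'E'
from h import *
s=read_state();print(s['time'],s['ft_force'],s['width'],s['ee_pos'])
im=camera('wrist')[:,:,::-1];cv2.imwrite('pics/w14.png',im)
im=camera('side')[:,:,::-1];crop(im,280,140,40,40,15,'pics/s14.png')
E
```

```text
13.1 [ 0.3688 -0.9324 -0.1789] 0.05517397552287455 [0.5551 0.1368 0.1084]
```

View pics/s14.png

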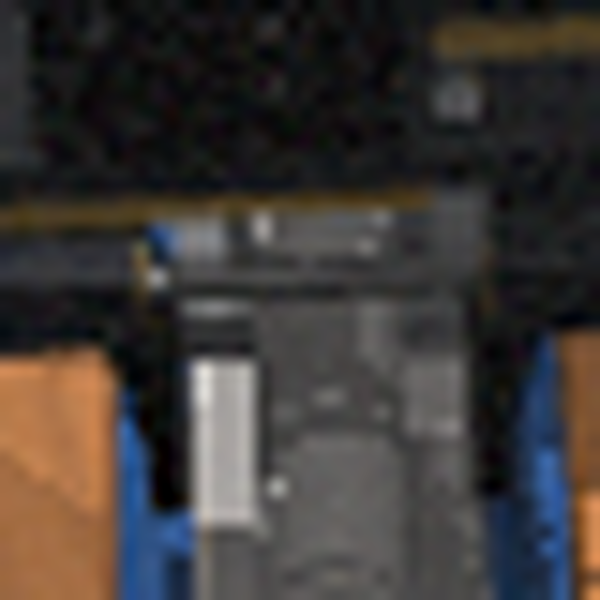

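View pics/w14.png

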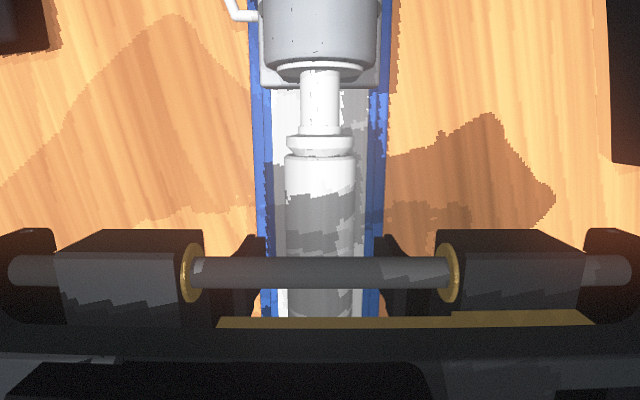

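Emit:
{"fn": "arm_command", "kwargs": {
  "targets": [
    [60, -30, 0, 0, 0, 0, 0],
    [60, -70, 0, 0, 0, 0, 0],
    [60, -110, 0, 0, 0, 0, 0],
    [60, -110, -40, 0, 0, 0, 0],
    [60, -110, -70, 0, 0, 0, 0],
    [60, -110, -70, 0, 0, 0, 0],
    [60, -110, -70, 0, 0, 0, 0]
  ]
}}

```text
time: 13.9
ee_pos: [0.54, 0.0678, 0.2185]
eef_rot: [0.077, 0.703, -0.077, 0.703]
ft_force: [0.2, 1.0, -0.3]
width: 0.0666
```

```bash
cat >> h.py <<'E'
W=np.array([UU[1],-UU[0],0])
def roll(deg):
    a=np.radians(deg);return fr2(UU,W*np.sin(a)-Z*np.cos(a))
E
python3 - <<'E'
from h import *
s=read_state();print(s['time'],s['ft_force'],s['width'],s['ee_pos'],s['joint_positions'])
im=camera('wrist')[:,:,::-1];cv2.imwrite('pics/w15.png',im)
for d in (45,60):
  F=roll(d);goto(C-F[:,0]*.14-UU*.07,F)
E
```

```text
13.9 [ 0.2392  0.9766 -0.3437] 0.06663776118443498 [0.54   0.0678 0.2185] [ 0.4446  0.2325 -0.7493  1.6512  0.1631  1.3213 -0.55  ]
shift [-10.6  -0.  -98.2] 98.8 rot [ 0.0047 -0.7849 -0.0024] deg 45.0
shift [  18.4    0.1 -120.5] 121.9 rot [ 0.0045 -1.0467 -0.003 ] deg 60.0
```

View pics/w15.png

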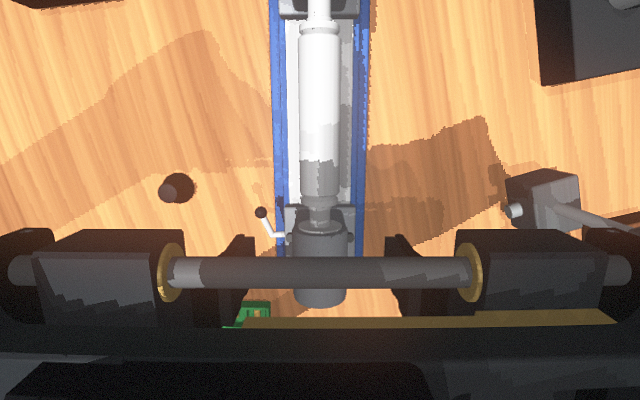

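Emit:
{"fn": "arm_command", "kwargs": {
  "targets": [
    [60, -8, 0, -18, 0, -0.14, 0],
    [60, -12, 0, -36, 0, -0.28, 0],
    [60, -14, 0, -54, 0, -0.42, 0],
    [60, -14, 0, -72, 0, -0.56, 0],
    [60, -12, 0, -86, 0, -0.7, 0],
    [60, -5, 0, -98, 0, -0.84, 0],
    [60, 8, 0, -110, 0, -0.98, 0],
    [60, 18, 0, -120, 0, -1.047, 0],
    [60, 18, 0, -120, 0, -1.047, 0]
  ]
}}

```text
time: 14.85
ee_pos: [0.449, 0.125, 0.2206]
eef_rot: [0.026, 0.318, -0.125, 0.94]
ft_force: [0.7, -0.8, 1.0]
width: 0.0664
```

```bash
python3 - <<'E'
from h import *
s=read_state();print(s['time'],s['ft_force'],s['ee_pos'],s['joint_positions'])
F=roll(60);goto(C-F[:,0]*.14-UU*.07,F)
im=camera('wrist')[:,:,::-1];cv2.imwrite('pics/w16.png',im)
E
```

```text
14.85 [ 0.6836 -0.7816  0.9633] [0.449  0.125  0.2206] [ 0.1463 -0.499  -0.9321  2.4144  0.6734  0.6704 -1.5185]
shift [ -1.5 -35.2 -28.3] 45.2 rot [ 0.0082 -0.1251  0.0439] deg 7.6
```

View pics/w16.png

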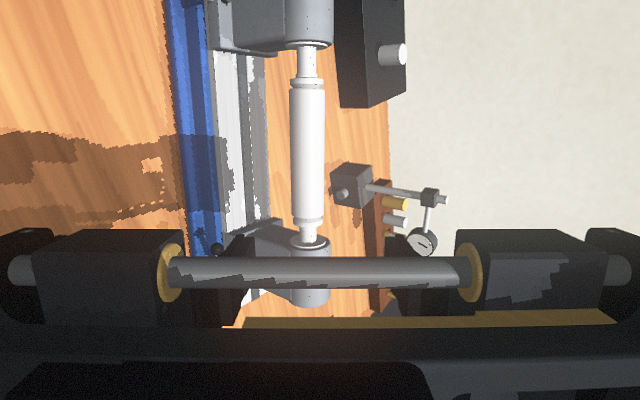

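```bash
python3 - <<'E'
from h import *
im=cv2.imread('pics/w16.png');a=cv2.resize(im[70:240,275:345],None,fx=3.5,fy=3.5,interpolation=2)
im=cv2.imread('pics/w15.png');b=cv2.resize(im[20:210,275:365],None,fx=3.1,fy=3.1,interpolation=2)
h=min(len(a),len(b));cv2.imwrite('pics/x16.png',np.hstack([a[:h],b[:h]]))
E
```

```text
(no output)
```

View pics/x16.png

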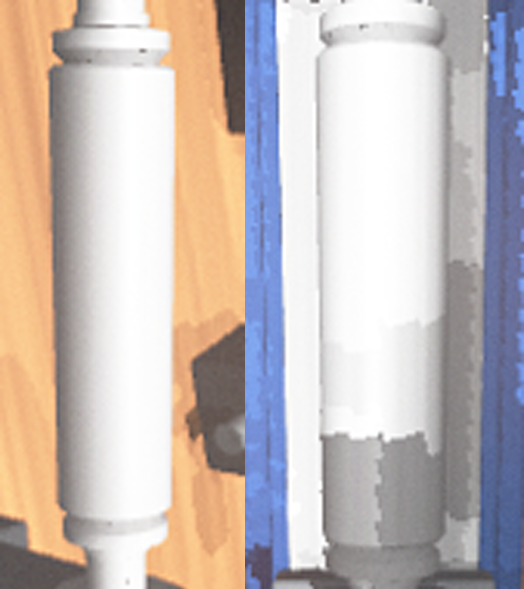

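```bash
python3 - <<'E'
from h import *
F=roll(45)
for d in (.06,.03,0): goto(C-F[:,0]*d,F,True)
E
```

```text
shift [95.2 33.2 -4. ] 100.9 rot [0.0034 0.1434 0.0387] deg 8.5
shift [124.9  34.3  -8.3] 129.8 rot [0.0034 0.1434 0.0387] deg 8.5
shift [154.5  35.5 -12.6] 159.1 rot [0.0034 0.1434 0.0387] deg 8.5
```

```bash
echo 'C=np.array([.5552,.137,.1278])' >> h.py; python3 - <<'E'
from h import *
F=roll(45)
for d in (.06,.03,0): goto(C-F[:,0]*d,F,True)
E
```

```text
shift [95.8 33.5 -6.3] 101.7 rot [0.0034 0.1434 0.0387] deg 8.5
shift [125.5  34.7 -10.6] 130.6 rot [0.0034 0.1434 0.0387] deg 8.5
shift [155.1  35.8 -14.9] 159.9 rot [0.0034 0.1434 0.0387] deg 8.5
```

Emit:
{"fn": "arm_command", "kwargs": {
  "targets": [
    [80, 30, 15, -2, 0, 0.07, 0.02],
    [80, 65, 30, -4, 0, 0.14, 0.038],
    [80, 96, 33.5, -6.3, 0.003, 0.143, 0.0387],
    [80, 96, 33.5, -6.3, 0.003, 0.143, 0.0387],
    [80, 96, 33.5, -6.3, 0.003, 0.143, 0.0387],
    [80, 96, 33.5, -6.3, 0.003, 0.143, 0.0387]
  ]
}}

```text
time: 15.5
ee_pos: [0.5277, 0.1343, 0.1571]
eef_rot: [0.042, 0.384, -0.107, 0.916]
ft_force: [-0.1, -0.0, 0.3]
width: 0.0596
```

```bash
python3 - <<'E'
from h import *
s=read_state();print(s['time'],s['ft_force'],s['width'],s['joint_positions'])
F=roll(45)
for d in (.06,0): goto(C-F[:,0]*d,F,True)
im=camera('wrist')[:,:,::-1];cv2.imwrite('pics/w17.png',im)
E
```

```text
15.5 [-0.0727 -0.0241  0.2927] 0.05964468714791729 [ 0.3729 -0.1025 -1.0267  2.2821  0.9684  0.6201 -1.6347]
shift [-1.7  8.6 -2.2] 9.1 rot [-0.0035 -0.009   0.01  ] deg 0.8
shift [58.3  9.2 -1.7] 59.0 rot [-0.0035 -0.009   0.01  ] deg 0.8
```

View pics/w17.png

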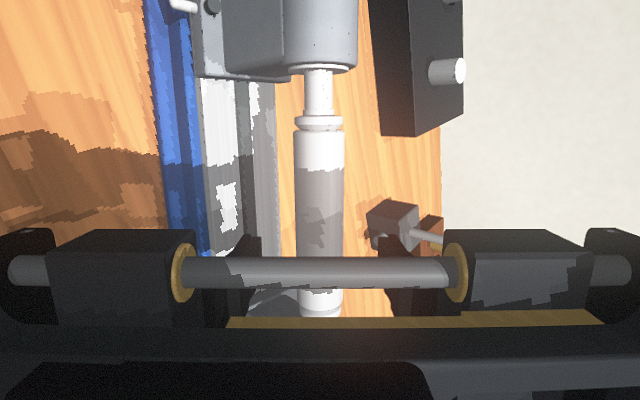

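Emit:
{"fn": "arm_command", "kwargs": {
  "targets": [
    [80, 25, 5, -1.7, 0, 0, 0.01],
    [80, 45, 9, -1.7, 0, 0, 0.01],
    [80, 58.3, 9, -1.7, 0, 0, 0.01],
    [80, 58.3, 9, -1.7, 0, 0, 0.01],
    [80, 58.3, 9, -1.7, 0, 0, 0.01]
  ]
}}

```text
time: 16.05
ee_pos: [0.5683, 0.1335, 0.1145]
eef_rot: [0.044, 0.384, -0.103, 0.916]
ft_force: [-0.8, 0.7, 0.7]
width: 0.0598
```

```bash
python3 - <<'E'
from h import *
s=read_state();print(s['time'],s['ft_force'],s['width'],s['joint_positions'])
F=roll(45);goto(C,F,True)
im=camera('wrist')[:,:,::-1];cv2.imwrite('pics/w18.png',im)
E
```

```text
16.05 [-0.7927  0.6835  0.7342] 0.059813056405965584 [ 0.3768  0.1569 -1.0345  2.2454  1.3308  0.704  -1.8774]
shift [ 0.1  0.5 -0.2] 0.5 rot [-0.0036 -0.0088  0.0004] deg 0.5
```

View pics/w18.png

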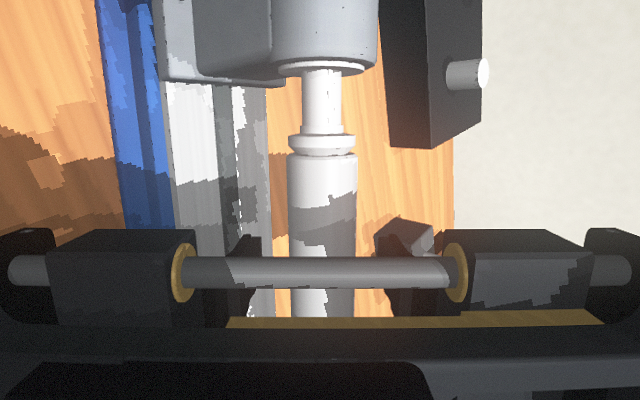

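Emit:
{"fn": "arm_command", "kwargs": {
  "targets": [
    [120, 0, 0, 1, 0, 0, 0],
    [255, 0, 0, 1, 0, 0, 0],
    [255, 0, 0, 1, 0, 0, 0],
    [255, 0, 0, 1, 0, 0, 0],
    [255, 0, 0, 1, 0, 0, 0],
    [255, 0, 0, 1, 0, 0, 0],
    [255, 0, 0, 1, 0, 0, 0],
    [255, 0, 0, 1, 0, 0, 0]
  ],
  "newtons": 15
}}

```text
time: 16.9
ee_pos: [0.5697, 0.1326, 0.1147]
eef_rot: [0.045, 0.384, -0.103, 0.916]
ft_force: [0.6, -1.6, 3.9]
width: 0.0297
```

```bash
python3 - <<'E'
from h import *
s=read_state();print(s['time'],s['ft_force'],s['width'],s['ee_pos'])
M=R.from_quat(s['eef_rot']).as_matrix()
print('axis pt',s['ee_pos']-.019*M[:,0])
E
```

```text
16.9 [ 0.5754 -1.6073  3.928 ] 0.029700595337282365 [0.5697 0.1326 0.1147]
axis pt [0.5567 0.1355 0.1282]
```

Emit:
{"fn": "arm_command", "kwargs": {
  "targets": [
    [255, -0.14, 0, -2.27, 0, 0.12, 0],
    [255, -0.54, 0, -4.52, 0, 0.24, 0],
    [255, -1.22, 0, -6.69, 0, 0.36, 0],
    [255, -2.15, 0, -8.77, 0, 0.48, 0],
    [255, -3.32, 0, -10.73, 0, 0.6, 0],
    [255, -4.72, 0, -12.53, 0, 0.72, 0],
    [255, -6.32, 0, -14.15, 0, 0.84, 0],
    [255, -6.32, 0, -14.15, 0, 0.84, 0]
  ]
}}

```text
time: 17.7
ee_pos: [0.5542, 0.1361, 0.1073]
eef_rot: [0.085, 0.728, -0.076, 0.676]
ft_force: [-7.1, -2.4, 5.2]
width: 0.0299
```

```bash
python3 - <<'E'
from h import *
s=read_state();print(s['time'],s['ft_force'],s['torque'],s['width'],s['joint_positions'])
M=R.from_quat(s['eef_rot']).as_matrix()
print('axis pt',s['ee_pos']-.019*M[:,0],'phi',np.degrees(np.arctan2(M[:,0]@W,-M[2,0])),M[:,1]@UU)
E
```

```text
17.7 [-7.1305 -2.3643  5.1883] [-0.761   1.1493  0.1293] 0.029890089081221323 [ 0.5088  0.5918 -1.0673  1.6429  0.4791  1.2809 -0.8795]
axis pt [0.5556 0.1357 0.1262] phi -4.341350636393773 0.9999733382260416
```

Emit:
{"fn": "arm_command", "kwargs": {
  "targets": [
    [255, -0.6, 0, -3.0, 0, 0.12, 0],
    [255, -1.5, 0, -5.8, 0, 0.24, 0],
    [255, -2.2, 0, -8.0, 0, 0.36, 0],
    [255, -3.1, 0, -10.1, 0, 0.48, 0],
    [255, -4.3, 0, -12.0, 0, 0.6, 0],
    [255, -4.3, 0, -12.0, 0, 0.6, 0]
  ]
}}

```text
time: 18.3
ee_pos: [0.5413, 0.1389, 0.111]
eef_rot: [0.101, 0.897, -0.047, 0.428]
ft_force: [-12.7, -1.9, -3.6]
width: 0.0294
```

```bash
python3 - <<'E'
from h import *
s=read_state();print(s['time'],s['ft_force'],s['torque'],s['width'],s['joint_positions'])
M=R.from_quat(s['eef_rot']).as_matrix()
print('axis pt',s['ee_pos']-.019*M[:,0],'phi',np.degrees(np.arctan2(M[:,0]@W,-M[2,0])),M[:,1]@UU)
im=camera('wrist')[:,:,::-1];cv2.imwrite('pics/w19.png',im)
im=camera('side')[:,:,::-1];crop(im,270,130,60,60,10,'pics/s19.png')
E
```

```text
18.3 [-12.6788  -1.916   -3.6182] [-0.6099  0.6887  0.6443] 0.029421002524477276 [ 0.3398  0.9788 -0.9662  1.1742  0.3001  1.8401 -0.7868]
axis pt [0.5529 0.1363 0.1258] phi -38.92756819839447 0.9999955249426091
```

View pics/s19.png

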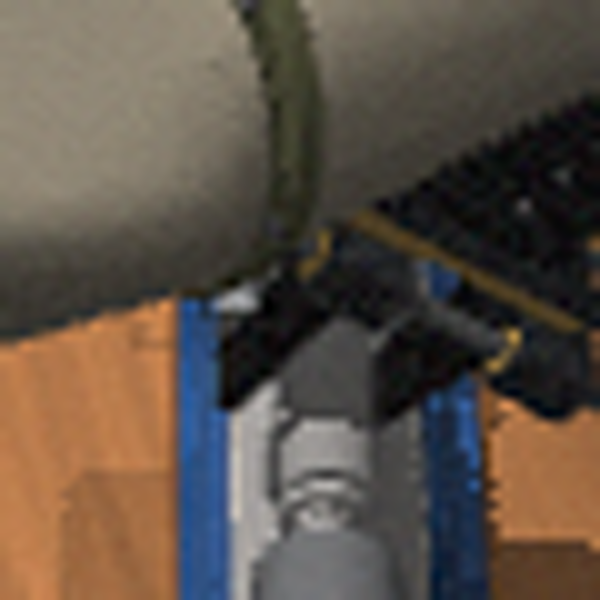

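View pics/w19.png

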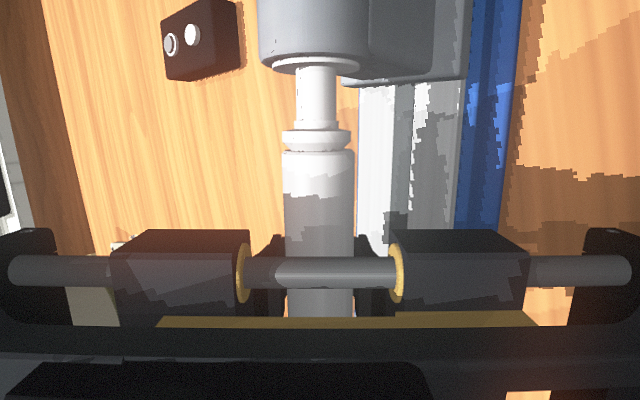

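Emit:
{"fn": "arm_command", "kwargs": {
  "targets": [
    [255, -1, 0, -1.5, 0, 0, 0],
    [255, -1, 0, -1.5, 0, 0, 0],
    [150, -1, 0, -1.5, 0, 0, 0],
    [120, -1, 0, -1.5, 0, 0, 0],
    [90, -1, 0, -1.5, 0, 0, 0],
    [80, -1, 0, -1.5, 0, 0, 0],
    [80, -1, 0, -1.5, 0, 0, 0]
  ]
}}

```text
time: 19.1
ee_pos: [0.5434, 0.1387, 0.116]
eef_rot: [0.102, 0.893, -0.048, 0.435]
ft_force: [-0.1, -0.2, 0.0]
width: 0.0568
```

```bash
python3 - <<'E'
from h import *
s=read_state();print(s['time'],s['ft_force'],s['torque'],s['width'],s['joint_positions'])
M=R.from_quat(s['eef_rot']).as_matrix()
print('axis pt',s['ee_pos']-.019*M[:,0],'phi',np.degrees(np.arctan2(M[:,0]@W,-M[2,0])),M[:,1]@UU)
im=camera('wrist')[:,:,::-1];cv2.imwrite('pics/w20.png',im)
F=roll(-20);goto(C-F[:,0]*.09-UU*.06,F)
F=roll(0);goto(C-F[:,0]*.09-UU*.06,F)
E
```

```text
19.1 [-0.137  -0.1637  0.0126] [-0.2102 -0.7453 -0.0486] 0.05680806194838208 [ 0.343   0.9668 -0.97    1.1769  0.3024  1.8351 -0.788 ]
axis pt [0.5548 0.1361 0.131 ] phi -38.028763666435125 0.9999871251559105
shift [-102.5  -58.6  -25.7] 120.9 rot [-0.0023 -0.3147 -0.0045] deg 18.0
shift [-87.8 -58.8 -53.3] 118.3 rot [-0.003  -0.6638 -0.0041] deg 38.0
```

View pics/w20.png

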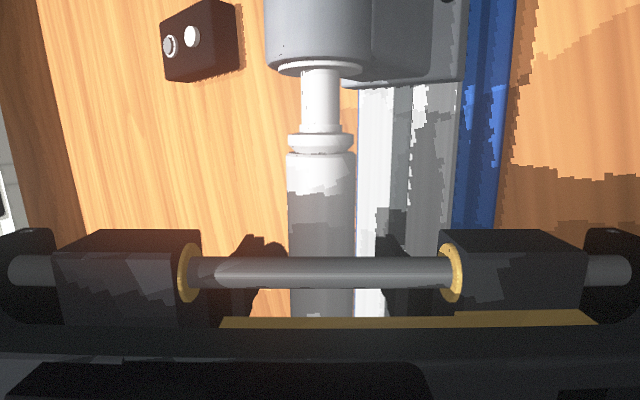

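```bash
python3 - <<'E'
from h import *
F=roll(-38);goto(C-F[:,0]*.08-UU*.0,F)
F=roll(0);goto(C-F[:,0]*.11-UU*.06,F)
F=roll(40);goto(C-F[:,0]*.11-UU*.06,F)
E
```

```text
shift [-96.6   1.4   2. ] 96.7 rot [-0.0015 -0.0005 -0.0048] deg 0.3
shift [-103.6  -58.7  -65.6] 135.9 rot [-0.003  -0.6638 -0.0041] deg 38.0
shift [ -39.7  -59.1 -105.5] 127.2 rot [-0.0045 -1.3619 -0.003 ] deg 78.0
```

Emit:
{"fn": "arm_command", "kwargs": {
  "targets": [
    [80, -40, 0, 0, 0, 0, 0],
    [80, -85, 0, 0, 0, 0, 0],
    [80, -100, -20, -20, 0, -0.13, 0],
    [80, -105, -35, -35, 0, -0.26, 0],
    [80, -106, -45, -45, 0, -0.39, 0],
    [80, -105, -55, -55, 0, -0.52, 0],
    [80, -104, -58.7, -65, 0, -0.664, 0],
    [80, -98, -58.7, -76, 0, -0.8, 0],
    [80, -88, -58.7, -87, 0, -0.93, 0],
    [80, -76, -58.7, -96, 0, -1.07, 0]
  ]
}}

```text
time: 20.15
ee_pos: [0.5088, 0.0911, 0.2393]
eef_rot: [0.069, 0.607, -0.082, 0.787]
ft_force: [-1.9, 1.0, 0.3]
width: 0.0597
```

Emit:
{"fn": "arm_command", "kwargs": {
  "targets": [
    [80, 0, 0, 0, 0, 0, 0],
    [80, 0, 0, 0, 0, 0, 0]
  ]
}}

```text
time: 20.35
ee_pos: [0.5089, 0.0903, 0.2402]
eef_rot: [0.068, 0.608, -0.083, 0.787]
ft_force: [0.5, -1.1, -0.3]
width: 0.0597
```

```bash
python3 - <<'E'
from h import *
s=read_state();print(s['time'],s['ft_force'],s['torque'],s['width'],s['joint_positions'])
M=R.from_quat(s['eef_rot']).as_matrix()
print(s['ee_pos'],'phi',np.degrees(np.arctan2(M[:,0]@W,-M[2,0])),M[:,1]@UU)
im=camera('wrist')[:,:,::-1];cv2.imwrite('pics/w21.png',im)
E
```

```text
20.35 [ 0.5124 -1.0755 -0.2619] [-0.0007  0.1622 -0.117 ] 0.05965266925556719 [ 0.9715 -0.114  -1.215   1.8716  0.0014  1.0787 -0.4692]
[0.5089 0.0903 0.2402] phi 14.590634656444811 0.9999491314621575
```

View pics/w21.png

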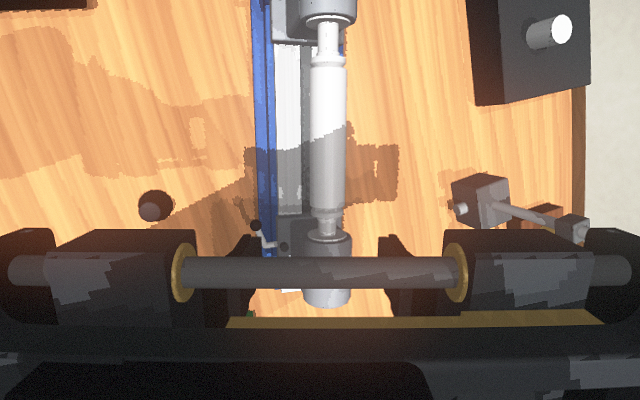

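```bash
python3 - <<'E'
from h import *
for d in (30,50):
  F=roll(d);goto(C-F[:,0]*.11-UU*.06,F)
im=cv2.imread('pics/w21.png');crop(im,295,40,70,200,3,'pics/w21c.png')
E
```

```text
shift [ 11.2  -4.4 -24.1] 27.0 rot [ 0.0034 -0.2708 -0.0118] deg 15.5
shift [ 27.6  -4.4 -58.6] 64.9 rot [ 0.0013 -0.6199 -0.0124] deg 35.5
```

View pics/w21c.png

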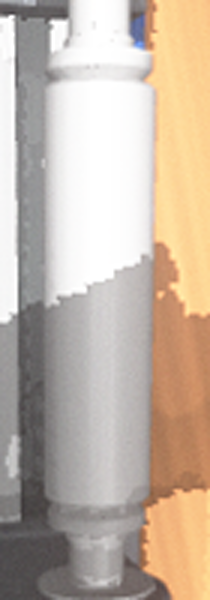

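Emit:
{"fn": "arm_command", "kwargs": {
  "targets": [
    [80, 4, -1, -12, 0, -0.13, 0],
    [80, 10, -2, -24, 0, -0.26, 0],
    [80, 16, -3, -36, 0, -0.39, 0],
    [80, 22, -4, -48, 0, -0.52, -0.01],
    [80, 27.6, -4.4, -58.6, 0, -0.62, -0.012],
    [80, 27.6, -4.4, -58.6, 0, -0.62, -0.012],
    [80, 27.6, -4.4, -58.6, 0, -0.62, -0.012]
  ]
}}

```text
time: 21.1
ee_pos: [0.4699, 0.1075, 0.203]
eef_rot: [0.037, 0.347, -0.106, 0.931]
ft_force: [1.0, -1.3, 0.8]
width: 0.0595
```

```bash
python3 - <<'E'
from h import *
s=read_state();print(s['time'],s['ft_force'],s['torque'],s['width'],s['joint_positions'])
M=R.from_quat(s['eef_rot']).as_matrix()
print(s['ee_pos'],'phi',np.degrees(np.arctan2(M[:,0]@W,-M[2,0])),M[:,1]@UU)
im=camera('wrist')[:,:,::-1];cv2.imwrite('pics/w22.png',im)
crop(im,270,30,110,200,3.9,'pics/w22c.png')
E
```

```text
21.1 [ 0.9991 -1.2742  0.8286] [ 0.1038  0.6791 -0.0979] 0.05954588238713004 [ 0.2982 -0.4922 -0.9178  2.4155  0.532   0.5175 -1.2949]
[0.4699 0.1075 0.203 ] phi 49.16853542180653 0.9999851690803979
```

View pics/w22.png

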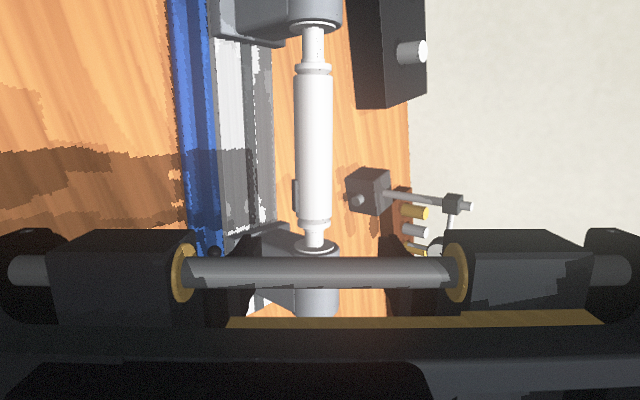

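View pics/w22c.png

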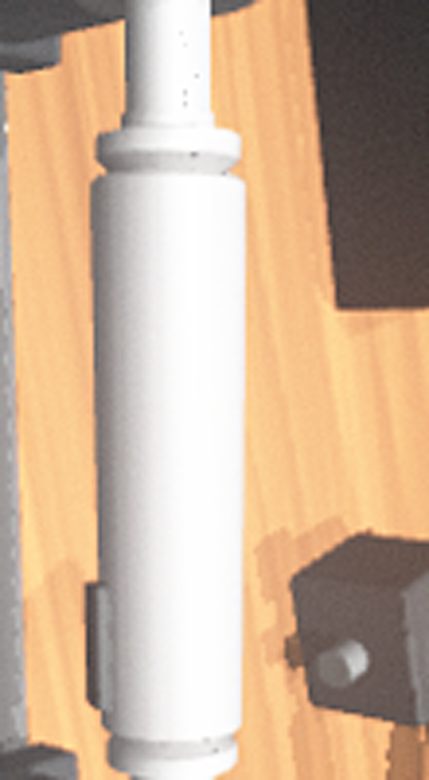

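```bash
echo 'C=np.array([.5555,.1365,.1285])' >> h.py; python3 - <<'E'
from h import *
F=roll(45)
for d in (.05,0): goto(C-F[:,0]*d,F,True)
E
```

```text
shift [77.  43.7 -6.1] 88.7 rot [-0.0031  0.0804 -0.    ] deg 4.6
shift [126.8  43.7 -10.1] 134.5 rot [-0.0031  0.0804 -0.    ] deg 4.6
```

Emit:
{"fn": "arm_command", "kwargs": {
  "targets": [
    [80, 25, 22, -2, 0, 0.04, 0],
    [80, 55, 40, -4, 0, 0.08, 0],
    [80, 77, 43.7, -6.1, -0.003, 0.08, 0],
    [80, 100, 43.7, -8, -0.003, 0.08, 0],
    [80, 118, 43.7, -9.4, -0.003, 0.08, 0],
    [80, 126.8, 43.7, -10.1, -0.003, 0.08, 0],
    [80, 126.8, 43.7, -10.1, -0.003, 0.08, 0],
    [80, 126.8, 43.7, -10.1, -0.003, 0.08, 0]
  ]
}}

```text
time: 21.95
ee_pos: [0.5664, 0.1286, 0.1121]
eef_rot: [0.041, 0.386, -0.105, 0.916]
ft_force: [-0.3, -0.0, 0.5]
width: 0.0597
```

```bash
python3 - <<'E'
from h import *
s=read_state();print(s['time'],s['ft_force'],s['width'],s['joint_positions'])
F=roll(45);goto(C,F,True)
im=camera('wrist')[:,:,::-1];cv2.imwrite('pics/w23.png',im)
g=cv2.cvtColor(im,cv2.COLOR_BGR2GRAY)
for v in (175,190): print(g[v,275:370])
E
```

```text
21.95 [-0.3355 -0.0265  0.4708] 0.05968792802657468 [ 0.6367  0.2735 -1.3174  2.2449  1.4201  0.8106 -1.8862]
shift [-1.4  5.3  2.8] 6.2 rot [ 0.0015 -0.0116  0.0066] deg 0.8
[149 143 141 142 139 139 139 141 146 146 146 145 141 144 144 145 141 113
 115 118 121 136 136 150 153 165 169 171 173 183 187 194 200 202 205 209
 213 216 217 220 222 225 228 230 233 233 232 235 238 242 241 243 246 247
 249 249 251 251 252 253 254 254 254 254 254 254 253 253 253 252 251 250
 249 248 247 247 246 247 247 247 245 245 243 242 239 237 232 230 234 217
 219 215 215 216 211]
[146 146 150 145 145 140 140 140 136 135 140 141 145 144 142 138 136 123
 111 116 122 126 135 141 149 157 165 173 175 180 184 194 199 199 205 207
 206 215 216 222 223 226 229 232 232 231 233 235 238 239 240 243 244 246
 248 250 251 251 252 253 254 254 254 254 253 253 253 253 252 252 250 250
 249 248 247 247 247 248 248 246 245 243 242 241 241 230 169 174 210 221
 219 218 217 214 213]
```

View pics/w23.png

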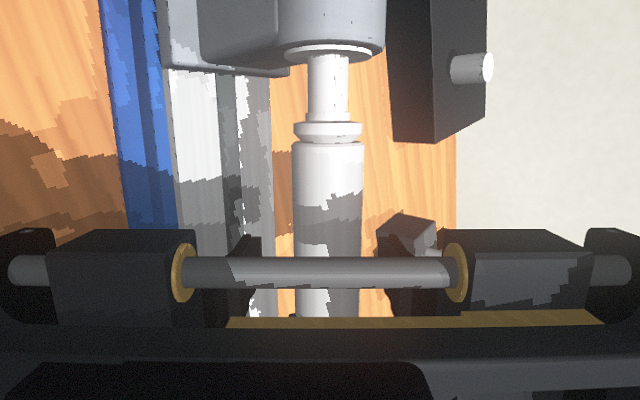

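Emit:
{"fn": "arm_command", "kwargs": {
  "targets": [
    [80, -1.4, 5, 3.2, 0, 0, 0],
    [80, -1.4, 5, 3.2, 0, 0, 0],
    [255, -1.4, 5, 3.2, 0, 0, 0],
    [255, -1.4, 5, 3.2, 0, 0, 0],
    [255, -1.4, 5, 3.2, 0, 0, 0],
    [255, -1.4, 5, 3.2, 0, 0, 0],
    [255, -1.4, 5, 3.2, 0, 0, 0],
    [255, -1.4, 5, 3.2, 0, 0, 0],
    [255, -1.4, 5, 3.2, 0, 0, 0]
  ],
  "newtons": 15
}}

```text
time: 22.9
ee_pos: [0.5684, 0.1321, 0.1164]
eef_rot: [0.039, 0.384, -0.105, 0.917]
ft_force: [-6.2, 0.6, -3.9]
width: 0.0299
```

```bash
cat >> h.py <<'E'
def rep():
    s=read_state();M=R.from_quat(s['eef_rot']).as_matrix()
    print(s['time'],'F',s['ft_force'],'Ftool',M.T@s['ft_force'],'w',s['width'],'q',s['joint_positions'])
    print('axis pt',s['ee_pos']-.019*M[:,0],'phi',np.degrees(np.arctan2(M[:,0]@W,-M[2,0])),M[:,1]@UU)
    return s
E
python3 - <<'E'
from h import *
rep()
E
```

```text
22.9 F [-6.1629  0.6341 -3.8699] Ftool [-1.5587 -0.7245 -7.0997] w 0.029922593664109255 q [ 0.6269  0.2744 -1.3181  2.2357  1.4144  0.8231 -1.8808]
axis pt [0.5554 0.1352 0.13  ] phi 44.611931917167645 0.9999546586766196
```

Emit:
{"fn": "arm_command", "kwargs": {
  "targets": [
    [255, -0.14, 0, -3.5, 0, 0.12, 0],
    [255, -0.54, 0, -5.7, 0, 0.24, 0],
    [255, -1.22, 0, -7.9, 0, 0.36, 0],
    [255, -2.15, 0, -10.0, 0, 0.48, 0],
    [255, -3.32, 0, -11.9, 0, 0.6, 0],
    [255, -4.72, 0, -13.7, 0, 0.72, 0],
    [255, -4.72, 0, -13.7, 0, 0.72, 0]
  ]
}}

```text
time: 23.6
ee_pos: [0.5567, 0.1348, 0.1103]
eef_rot: [0.076, 0.684, -0.085, 0.72]
ft_force: [-5.9, -1.9, 3.1]
width: 0.0297
```

```bash
python3 - <<'E'
from h import *
rep()
E
```

```text
23.6 F [-5.9046 -1.9256  3.146 ] Ftool [-3.3948 -3.2324 -5.1475] w 0.0296549744486146 q [ 0.6566  0.6661 -1.3213  1.7307  0.7227  1.2715 -1.0594]
axis pt [0.5557 0.1352 0.1293] phi 2.9549314663149384 0.9999564704418196
```

Emit:
{"fn": "arm_command", "kwargs": {
  "targets": [
    [255, -0.6, 0, -3.0, 0, 0.12, 0],
    [255, -1.3, 0, -5.5, 0, 0.24, 0],
    [255, -2.0, 0, -7.7, 0, 0.36, 0],
    [255, -3.0, 0, -9.8, 0, 0.48, 0],
    [255, -4.1, 0, -11.8, 0, 0.6, 0],
    [255, -4.8, 0, -12.7, 0, 0.66, 0],
    [255, -4.8, 0, -12.7, 0, 0.66, 0]
  ]
}}

```text
time: 24.3
ee_pos: [0.5441, 0.1371, 0.1138]
eef_rot: [0.098, 0.88, -0.057, 0.461]
ft_force: [-4.6, -4.0, -1.5]
width: 0.0295
```

```bash
python3 - <<'E'
from h import *
rep()
E
```

```text
24.3 F [-4.6486 -3.9547 -1.5063] Ftool [ 3.3478 -4.8834 -2.1124] w 0.02953797796714612 q [ 0.428   1.035  -1.1765  1.2164  0.4721  1.8377 -0.8964]
axis pt [0.5547 0.1348 0.1294] phi -34.60836212598067 0.9999351161128949
```

Emit:
{"fn": "arm_command", "kwargs": {
  "targets": [
    [170, 0, -0.5, 0, 0, 0, 0],
    [150, 0, -0.5, 0, 0, 0, 0],
    [120, 0, -0.5, 0, 0, 0, 0],
    [80, 0, -0.5, 0, 0, 0, 0],
    [80, -20, 0, 0, 0, 0, 0],
    [80, -60, 0, 0, 0, 0, 0],
    [80, -95, -10, -10, 0, -0.1, 0],
    [80, -105, -25, -25, 0, -0.24, 0],
    [80, -106, -40, -40, 0, -0.38, 0],
    [80, -105, -55, -55, 0, -0.52, 0]
  ]
}}

```text
time: 25.3
ee_pos: [0.5457, 0.0824, 0.2346]
eef_rot: [0.08, 0.728, -0.08, 0.677]
ft_force: [-0.9, -1.6, 3.7]
width: 0.0597
```

```bash
python3 - <<'E'
from h import *
rep()
F=roll(0);goto(C-F[:,0]*.11-UU*.06,F)
im=camera('wrist')[:,:,::-1];cv2.imwrite('pics/w24.png',im)
E
```

```text
25.3 F [-0.9315 -1.6185  3.7171] Ftool [-3.6534 -1.8165 -0.8107] w 0.059711108751825365 q [ 0.7723  0.5895 -1.3892  1.5303  0.5315  1.5578 -0.8486]
axis pt [0.5471 0.0823 0.2535] phi -4.120728039087902 0.9999584549992211
shift [-3.7 -5.1 -2.6] 6.8 rot [-0.0041 -0.0719  0.0082] deg 4.2
```

View pics/w24.png

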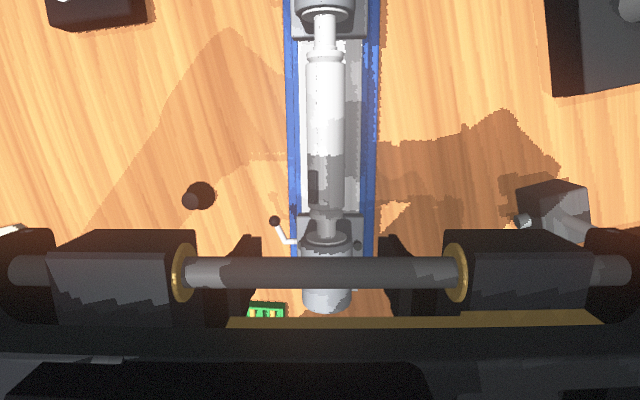

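```bash
python3 - <<'E'
from h import *
im=cv2.imread('pics/w24.png');crop(im,292,150,70,65,8,'pics/w24c.png')
g=cv2.cvtColor(im,cv2.COLOR_BGR2GRAY)
for v in (178,184,190,196): print(v,g[v,298:354])
E
```

```text
178 [151 136 192 255 249 248 248 249 249 178  87  91  95  99 100 102 102 109
  89 101 150 193 193 198 195 197 203 199 151 151 152 147 152 153 152 146
 147 146 144 138 138 134 131 128 128 118 131 176 172 172 167 165 159 163
 164 147]
184 [156 150 177 248 251 253 247 249 249 216  88  94  96 102  96  98 101 105
  90 101 149 189 190 199 198 190 202 208 208 199 149 149 154 152 152 145
 146 139 142 138 134 135 128 131 126 115 126 175 167 166 164 165 159 159
 165 169]
190 [158 152 166 247 255 254 254 254 249 214  91  87  86  89  88  88  88  92
  91  88 115 163 165 168 168 163 152 156 154 153 150 150 152 148 153 147
 144 143 144 137 136 133 132 130 123 116 127 175 171 165 166 164 160 160
 165 165]
196 [133 131 138 203 252 251 250 247 251 245  89  86  85  90  91  85  89  88
  83  84 113 151 156 154 155 153 154 157 154 153 147 148 151 151 150 145
 144 141 136 137 134 131 130 127 125 113 134 175 168 164 160 162 159 159
 163 167]
```

View pics/w24c.png

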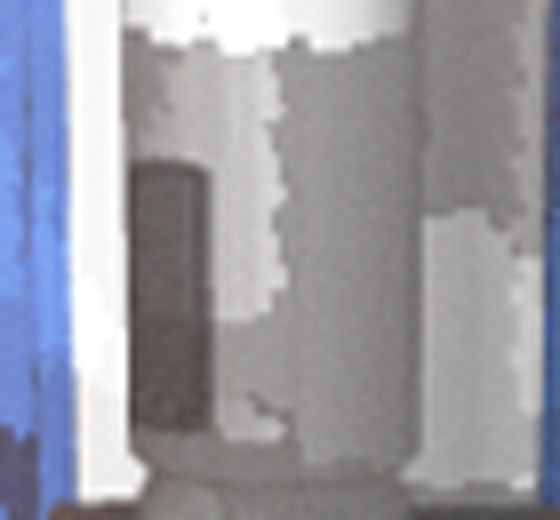

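```bash
python3 - <<'E'
from h import *
F=roll(17)
for d in (.05,0): goto(C-F[:,0]*d,F,True)
E
```

```text
shift [74.3 59.5 -0.6] 95.2 rot [ 0.0022 -0.3627  0.0182] deg 20.8
shift [121.   60.4  17.1] 136.3 rot [ 0.0022 -0.3627  0.0182] deg 20.8
```

Emit:
{"fn": "arm_command", "kwargs": {
  "targets": [
    [80, 20, 20, -1, 0, -0.12, 0.006],
    [80, 45, 40, -1, 0, -0.24, 0.012],
    [80, 74, 58, -0.6, 0.002, -0.363, 0.018],
    [80, 74, 58, -0.6, 0.002, -0.363, 0.018],
    [80, 95, 58, 7, 0.002, -0.363, 0.018],
    [80, 112, 58, 14, 0.002, -0.363, 0.018],
    [80, 121, 58, 17, 0.002, -0.363, 0.018],
    [80, 121, 58, 17, 0.002, -0.363, 0.018],
    [80, 121, 58, 17, 0.002, -0.363, 0.018]
  ]
}}

```text
time: 26.25
ee_pos: [0.5655, 0.1365, 0.1117]
eef_rot: [0.072, 0.596, -0.087, 0.795]
ft_force: [0.5, -0.1, -0.5]
width: 0.0593
```

```bash
python3 - <<'E'
from h import *
rep();F=roll(17);goto(C,F,True)
im=camera('wrist')[:,:,::-1];cv2.imwrite('pics/w25.png',im)
g=cv2.cvtColor(im,cv2.COLOR_BGR2GRAY)
for v in (170,200): print(g[v,270:370])
E
```

```text
26.25 F [ 0.4587 -0.0753 -0.5296] Ftool [0.6384 0.0238 0.2972] w 0.059265498942239314 q [ 0.6821  0.4592 -1.2844  1.9022  0.7632  1.004  -1.1441]
axis pt [0.5603 0.1375 0.1299] phi 16.247094651252556 0.9999419121148654
shift [ 0.1 -2.3 -4.4] 4.9 rot [-0.0066 -0.0132 -0.0085] deg 1.0
[ 87  90 105 122 128 133 135 144 143 148 148 169 229 227 231 232 228 161
 170 171 175 177 175 173 178 178 183 183 186 187 192 196 195 194 197 198
 199 202 205 208 206 207 206 207 210 210 211 210 212 208 209 203 201 190
 167 169 163 152 152 150 149 159 188 185 178 155 148 160 206 151 148 127
 126 138 156 155 154 156 152 148 149 147 142 147 148 147 149 152 153 149
 147 148 150 148 151 151 145 146 149 148]
[105  82  80  88 115 117 122 128 125 127 133 134 140 137 137 136 141 141
 142 143 146 146 144 143 147 147 149 149 150 153 154 155 159 155 158 153
 155 157 163 159 161 157 153 152 153 154 153 154 150 155 154 150 150 145
 147 149 145 146 150 150 143 144 141 137 141 141 134 134 133 128 120 119
 120 133 147 150 144 148 150 152 152 153 151 149 147 144 145 141 143 142
 140 146 144 143 144 142 141 144 144 144]
```

View pics/w25.png

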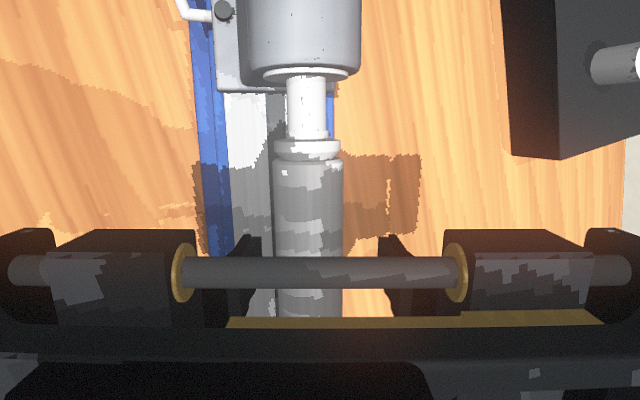

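Emit:
{"fn": "arm_command", "kwargs": {
  "targets": [
    [80, 0, -2, -4.7, 0, 0, 0],
    [80, 0, -2, -4.7, 0, 0, 0],
    [255, 0, -2, -4.7, 0, 0, 0],
    [255, 0, -2, -4.7, 0, 0, 0],
    [255, 0, -2, -4.7, 0, 0, 0],
    [255, 0, -2, -4.7, 0, 0, 0],
    [255, 0, -2, -4.7, 0, 0, 0],
    [255, 0, -2, -4.7, 0, 0, 0],
    [255, 0, -2, -4.7, 0, 0, 0]
  ],
  "newtons": 15
}}

```text
time: 27.2
ee_pos: [0.5609, 0.135, 0.1098]
eef_rot: [0.072, 0.596, -0.087, 0.795]
ft_force: [3.4, 0.2, -0.8]
width: 0.0299
```

```bash
python3 - <<'E'
from h import *
rep()
E
```

```text
27.2 F [ 3.4347  0.1917 -0.7966] Ftool [1.7001 0.9488 2.9459] w 0.029902379722956385 q [ 0.6933  0.4509 -1.291   1.9159  0.7595  0.9955 -1.1457]
axis pt [0.5557 0.136  0.128 ] phi 16.287347119899128 0.9999432671755403
```

Emit:
{"fn": "arm_command", "kwargs": {
  "targets": [
    [255, -0.1, 0, -1.9, 0, 0.12, 0],
    [255, -0.5, 0, -4.1, 0, 0.24, 0],
    [255, -1.2, 0, -6.4, 0, 0.36, 0],
    [255, -2.1, 0, -8.5, 0, 0.48, 0],
    [255, -3.4, 0, -10.8, 0, 0.61, 0],
    [255, -3.4, 0, -10.8, 0, 0.61, 0],
    [255, -3.4, 0, -10.8, 0, 0.61, 0]
  ]
}}

```text
time: 27.9
ee_pos: [0.5487, 0.1376, 0.1086]
eef_rot: [0.094, 0.808, -0.062, 0.578]
ft_force: [-3.8, -1.2, -3.1]
width: 0.0291
```

```bash
python3 - <<'E'
from h import *
rep()
E
```

```text
27.9 F [-3.7934 -1.2036 -3.1069] Ftool [ 4.0341 -2.0491 -2.24  ] w 0.029130428787722457 q [ 0.51    0.8447 -1.1742  1.4412  0.5147  1.5671 -0.8908]
axis pt [0.5547 0.1361 0.1266] phi -18.93669795065018 0.9999529228482271
```

Release gently, then retract to an overhead view.

Emit:
{"fn": "arm_command", "kwargs": {
  "targets": [
    [170, 0, -0.3, -0.3, 0, 0, 0],
    [150, 0, 0, 0, 0, 0, 0],
    [120, 0, 0, 0, 0, 0, 0],
    [80, 0, 0, 0, 0, 0, 0],
    [80, -20, 0, 0, 0, 0, 0],
    [80, -60, 0, 0, 0, 0, 0],
    [80, -95, -15, -10, 0, -0.1, 0],
    [80, -105, -30, -20, 0, -0.2, 0],
    [80, -106, -45, -30, 0, -0.33, 0],
    [80, -106, -55, -33, 0, -0.33, 0]
  ]
}}

```text
time: 28.9
ee_pos: [0.5363, 0.0831, 0.2204]
eef_rot: [0.079, 0.699, -0.077, 0.706]
ft_force: [-0.3, 0.1, -0.9]
width: 0.0598
```

Emit:
{"fn": "arm_command", "kwargs": {
  "targets": [
    [80, 0, 0, 0, 0, 0, 0],
    [80, 0, 0, 0, 0, 0, 0]
  ]
}}

```text
time: 29.1
ee_pos: [0.5403, 0.082, 0.2208]
eef_rot: [0.084, 0.701, -0.077, 0.704]
ft_force: [-0.6, -0.6, 0.3]
width: 0.0596
```

```bash
python3 - <<'E'
from h import *
s=rep()
im=camera('wrist')[:,:,::-1];cv2.imwrite('pics/w26.png',im)
crop(im,280,130,80,90,6,'pics/w26c.png')
g=cv2.cvtColor(im,cv2.COLOR_BGR2GRAY)
for v in (165,172,178,184,190,196): print(v,g[v,292:360])
E
```

```text
29.1 F [-0.6236 -0.5989  0.2747] Ftool [-0.2839 -0.7214 -0.4712] w 0.05957629858500328 q [ 0.8407  0.4883 -1.3773  1.6328  0.4804  1.4154 -0.8146]
axis pt [0.5402 0.0818 0.2398] phi 0.2539425652437622 0.9999352320695903
165 [248 248 248 248 248 248 248 252 249 158 157 131 141 150 152 162 167 169
 164 153 155 155 152 155 156 155 157 159 163 160 166 166 168 157 155 151
 150 152 154 150 144 146 147 144 140 132 144 176 159 138 124 133 132 135
 135 134 137 143 177 199 174 108 109 106 107 106  97 101]
172 [248 248 247 248 248 247 246 246 230 158 157 130 135 148 153 157 164 159
 149 154 157 154 155 155 155 154 142 144 145 150 149 148 150 141 147 154
 150 152 152 151 141 150 143 141 138 133 137 128 127 116 117 128 130 131
 130 132 136 155 185 198 167  99 106 109 105  99  95 105]
178 [249 248 248 248 248 247 248 241 149 161 155 135 135 143 150 158 162 167
 172 167 155 157 156 145  96  93  91  90  95  94  90  92  93  93  87 104
 151 152 153 151 140 145 144 139 133 136 135 132 122 119 113 126 128 129
 131 132 146 181 200 189 144 100 103 105 102  99  94 107]
184 [251 248 248 247 248 247 247 242 186 155 156 133 133 143 150 153 163 162
 146 149 148 157 151 141  88  90  90  88  94  92  92  91  89  90  86 108
 151 150 152 149 141 143 142 136 134 130 132 128 124 117 114 128 128 130
 125 133 162 204 198 191 137  95 101  98 100  96  92 105]
190 [255 255 253 247 247 248 246 247 243 149 153 140 126 139 149 156 158 171
 173 169 149 155 146 144 106  88  90  90  93  90  90  88  89  89  84  97
 141 150 146 152 142 142 141 138 135 131 134 126 119 115 128 166 167 156
 134 167 178 191 193 191 129  96  99 103 100  91  89 100]
196 [255 255 254 250 249 247 246 247 229 153 158 150 122 141 144 152 158 162
 164 145 150 155 151 143  92  88  87  88  87  87  88  84  90  86  83 107
 148 145 151 146 146 144 139 141 131 132 131 126 123 111 123 164 165 168
 170 169 172 174 200 188 129  95  99 102  97  86  88  97]
```

View pics/w26.png

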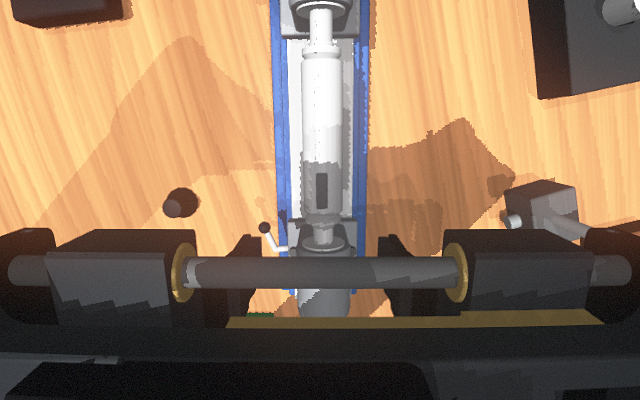

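View pics/w26c.png

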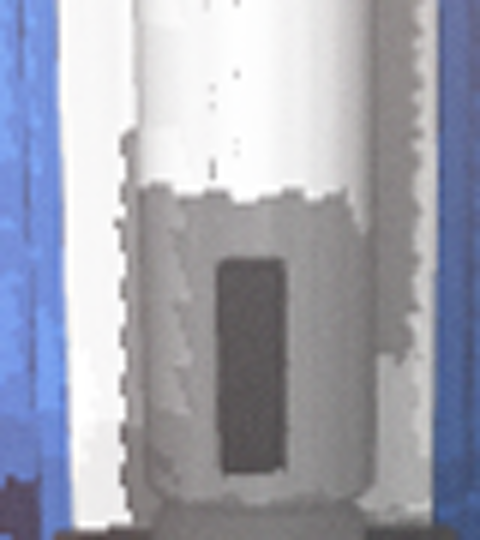

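```bash
python3 - <<'E'
from h import *
im=cv2.imread('pics/w26.png').astype(float).mean(2)
ks=[];ts=[]
for v in range(176,202):
    r=im[v]
    d=np.diff(r)
    l=310+np.argmin(d[310:320]);rr=322+np.argmax(d[322:332])
    # subpixel half-level crossing
    def cross(a,b,i0,i1):
        seg=r[i0:i1+1];m=(a+b)/2
        for k in range(len(seg)-1):
            if (seg[k]-m)*(seg[k+1]-m)<=0: return i0+k+(m-seg[k])/(seg[k+1]-seg[k]+1e-9)
    a=cross(r[l-2],r[l+3],l-2,l+3);b=cross(r[rr-2],r[rr+3],rr-2,rr+3)
    if a and b: ks.append((v,a,b,(a+b)/2))
ks=np.array(ks);print(ks.mean(0),ks.std(0))
# tube edges in sunlit part
g=im
for v in (60,75,90,105,120,135): print(v,g[v,292:310].astype(int),g[v,334:352].astype(int))
s=read_state();P=pose('wrist',s)
E
```

```text
[188.5    315.465  327.3176 321.3913] [7.5    0.0897 0.0759 0.0603]
60 [246 246 247 246 246 246 246 248 248 248 240 221 223 235 242 245 249 252] [244 241 233 227 216 198 173 169 169 180 188 179 174 172 174 174 172 185]
75 [245 246 247 247 247 246 247 250 250 183 212 226 236 242 243 248 250 251] [244 240 233 227 225 214 194 173 162 190 202 199 199 200 202 203 200 195]
90 [246 246 247 246 246 245 247 249 250 192 208 225 235 241 245 247 250 251] [244 240 235 229 223 213 195 171 152 169 180 176 176 178 180 190 199 197]
105 [247 247 247 246 246 246 245 248 248 230 198 223 233 239 244 247 250 251] [243 239 232 228 224 211 193 170 152 167 181 177 179 182 190 206 201 201]
120 [247 246 247 247 246 246 245 247 250 249 185 219 229 237 241 246 249 251] [243 239 234 226 222 212 190 169 141 132 140 140 143 141 140 136 164 203]
135 [248 246 248 247 246 246 244 245 249 248 215 201 221 227 232 235 238 243] [222 217 205 197 192 179 167 145 131 139 140 138 140 136 143 144 173 199]
```

```bash
python3 - <<'E'
from h import *
F=roll(2)
for d in (.05,0): goto(C-F[:,0]*d,F,True)
E
```

```text
shift [61.7 55.3  1.3] 82.8 rot [-0.0052 -0.0313 -0.0106] deg 1.9
shift [111.7  54.7   2.9] 124.4 rot [-0.0052 -0.0313 -0.0106] deg 1.9
```

Emit:
{"fn": "arm_command", "kwargs": {
  "targets": [
    [80, 20, 20, 0, 0, -0.02, 0],
    [80, 42, 42, 1, 0, -0.03, -0.01],
    [80, 62, 54, 1.3, 0, -0.03, -0.01],
    [80, 82, 54, 2, 0, -0.03, -0.01],
    [80, 102, 54, 2.6, 0, -0.03, -0.01],
    [80, 111.5, 54, 2.9, 0, -0.03, -0.01],
    [80, 111.5, 54, 2.9, 0, -0.03, -0.01],
    [80, 111.5, 54, 2.9, 0, -0.03, -0.01]
  ]
}}

```text
time: 29.95
ee_pos: [0.5555, 0.136, 0.1099]
eef_rot: [0.078, 0.691, -0.081, 0.714]
ft_force: [0.6, 0.0, 0.2]
width: 0.0599
```

```bash
python3 - <<'E'
from h import *
rep();F=roll(2);goto(C,F,True)
im=camera('wrist')[:,:,::-1];cv2.imwrite('pics/w27.png',im)
g=cv2.cvtColor(im,cv2.COLOR_BGR2GRAY)
for v in (170,200): print(g[v,270:370])
E
```

```text
29.95 F [0.6412 0.0282 0.2382] Ftool [-0.2172  0.1711  0.6262] w 0.05990631317192678 q [ 0.6148  0.6052 -1.2305  1.7227  0.6291  1.2345 -0.9949]
axis pt [0.5549 0.1361 0.1289] phi 1.9184060950158295 0.9999915698094197
shift [0.4 0.5 0.5] 0.8 rot [-0.0041 -0.0014 -0.0004] deg 0.2
[162 164 165 162 161 157 162 164 162 165 164 163 160 164 177 196 210 218
 221 227 230 232 235 239 241 241 242 244 245 247 250 253 253 253 253 253
 251 254 254 254 255 255 255 255 255 255 255 255 255 255 255 255 255 255
 255 255 255 254 254 254 254 253 253 253 252 252 251 249 248 247 247 246
 245 243 238 239 232 227 223 220 214 198 190 173 155 145 152 163 157 162
 163 137  99 103 104 104 105 100  97  92]
[118 156 160 155 159 154 158 160 158 158 157 163 158 154 153 137 126 132
 136 138 139 143 145 143 146 150 149 149 154 156 155 156 159 156 158 156
 155 158 155 156 159 157 159 161 164 161 160 158 166 163 168 163 165 167
 165 164 164 162 158 158 156 159 160 155 157 156 150 153 148 149 150 146
 146 149 142 141 144 139 139 139 130 130 126 122 123 138 135 144 150 158
 140  97  94  97  94  95  92  88  87  93]
```

View pics/w27.png

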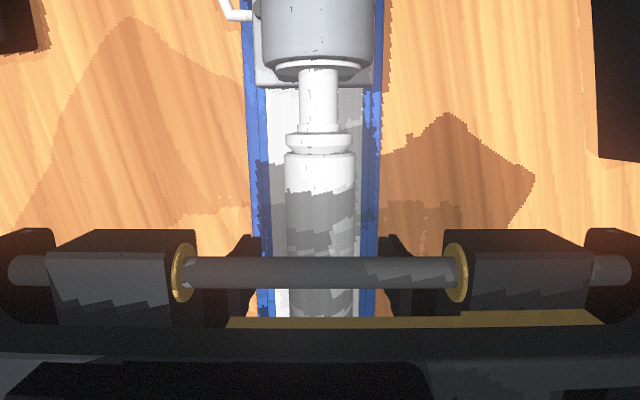

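Emit:
{"fn": "arm_command", "kwargs": {
  "targets": [
    [255, 0, 0, 0.2, 0, 0, 0],
    [255, 0, 0, 0.2, 0, 0, 0],
    [255, 0, 0, 0.2, 0, 0, 0],
    [255, 0, 0, 0.2, 0, 0, 0],
    [255, 0, 0, 0.2, 0, 0, 0],
    [255, 0, 0, 0.2, 0, 0, 0],
    [255, 0, 0, 0.2, 0, 0, 0],
    [255, 0, 0, -0.5, 0, 0.035, 0],
    [255, 0, 0, -1.1, 0, 0.07, 0],
    [255, 0, 0, -1.1, 0, 0.07, 0]
  ],
  "newtons": 12
}}

```text
time: 31.0
ee_pos: [0.5542, 0.1354, 0.1093]
eef_rot: [0.081, 0.716, -0.079, 0.689]
ft_force: [-2.2, -2.6, 5.2]
width: 0.03
```

```bash
python3 - <<'E'
from h import *
rep()
E
```

```text
31.0 F [-2.2455 -2.6402  5.1622] Ftool [-5.0972 -3.079  -1.7887] w 0.030005795694672065 q [ 0.5938  0.6515 -1.2155  1.6678  0.6029  1.3014 -0.9668]
axis pt [0.5549 0.1353 0.1283] phi -2.1731795057388372 0.9999864053552664
```

Emit:
{"fn": "arm_command", "kwargs": {
  "targets": [
    [190, 0, 0, 0, 0, 0, 0],
    [165, 0, 0, 0, 0, 0, 0],
    [140, 0, 0, 0, 0, 0, 0],
    [80, 0, 0, 0, 0, 0, 0],
    [80, -20, 0, 0, 0, 0, 0],
    [80, -60, 0, 0, 0, 0, 0],
    [80, -90, -20, 0, 0, -0.02, 0],
    [80, -95, -45, 0, 0, -0.04, 0],
    [80, -95, -56, 0, 0, -0.04, 0],
    [80, -95, -56, 0, 0, -0.04, 0]
  ]
}}

```text
time: 32.0
ee_pos: [0.5449, 0.0784, 0.2042]
eef_rot: [0.08, 0.701, -0.081, 0.704]
ft_force: [0.2, -0.5, 0.7]
width: 0.0595
```

Emit:
{"fn": "arm_command", "kwargs": {
  "targets": [
    [80, 0, 0, 0, 0, 0, 0],
    [80, 0, 0, 0, 0, 0, 0],
    [80, 0, 0, 0, 0, 0, 0]
  ]
}}

```text
time: 32.3
ee_pos: [0.5448, 0.0813, 0.2041]
eef_rot: [0.079, 0.702, -0.079, 0.704]
ft_force: [-0.5, -0.4, -0.4]
width: 0.0598
```

```bash
python3 - <<'E'
from h import *
s=rep()
im=camera('wrist')[:,:,::-1];cv2.imwrite('pics/w28.png',im)
crop(im,270,20,110,200,3.9,'pics/w28c.png')
g=cv2.cvtColor(im,cv2.COLOR_BGR2GRAY)
for v in (90,120,165,178,184,190,196): print(v,g[v,292:360])
crop(camera('side')[:,:,::-1],270,110,70,140,4,'pics/s28.png')
E
```

```text
32.3 F [-0.4589 -0.3512 -0.3793] Ftool [ 0.3781 -0.4446 -0.3704] w 0.059776033025102246 q [ 0.8071  0.5053 -1.3435  1.6417  0.5015  1.397  -0.8231]
axis pt [0.5447 0.0813 0.2231] phi 0.18356864897614486 0.999995735494057
90 [246 218 209 225 234 241 244 247 249 250 252 253 253 254 254 254 254 254
 255 255 255 255 255 255 255 255 254 254 254 253 252 252 252 252 250 247
 244 244 240 235 226 222 209 198 178 157 164 178 180 179 176 182 205 206
 203 202 202 197 169 115 119 118 120 116 111 111 115 121]
120 [246 244 203 215 229 238 244 246 248 251 252 252 253 254 254 254 254 254
 254 255 255 255 255 255 255 255 254 254 254 253 253 251 252 252 251 247
 243 242 240 232 224 219 212 195 169 150 135 138 142 143 143 138 144 148
 156 153 163 159 136 105 108 120 120 118 114 111 113 114]
165 [247 248 243 134 136 152 159 158 166 168 175 180 182 186 190 194 187 191
 190 193 197 200 204 199 161 161 159 158 157 153 152 153 153 154 157 151
 144 146 142 140 148 186 176 158 138 122 126 133 133 132 139 134 138 141
 155 152 157 145  86  96  99 110 105 101  95 107 106 110]
178 [247 241 148 147 129 146 157 157 
[... 386 characters left out ...]
146 144
 145 141 141 134 140 131 130 123 117 114 130 128 127 128 129 130 135 138
 153 157 154 136  75  93 102 104  95  96  92 100 104 102]
190 [247 248 241 145 129 137 147 155 160 166 166 173 178 184 186 193 188 180
 144 100 105 102 108 104 103  93  90  93  89  89  96 134 149 147 146 145
 144 142 141 133 131 128 129 124 114 124 167 163 164 167 150 138 158 132
 153 158 155 135  94  98 100 102 101  93  94 103 101 104]
196 [248 248 229 148 128 136 146 152 161 162 166 171 178 178 187 189 180 151
 144  90 103 104 103 100 102 106 104  87  89  87  96 135 149 150 147 146
 138 141 137 132 133 129 126 120 113 123 165 164 164 160 168 169 172 172
 182 196 195 167  92 100  97  99  98  86  92  96  97  97]
```

View pics/w28c.png

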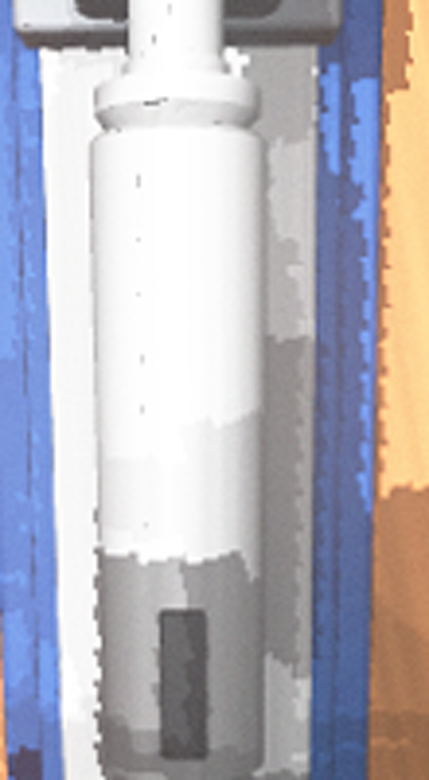

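View pics/s28.png

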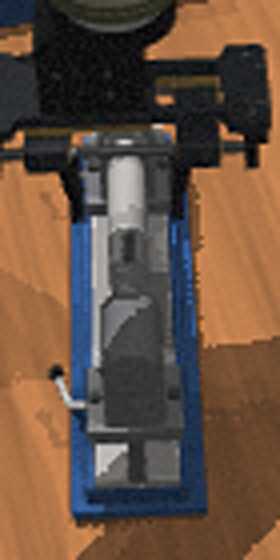

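```bash
python3 - <<'E'
from h import *
im=camera('top')[:,:,::-1];cv2.imwrite('pics/t28.png',im)
crop(im,150,90,320,200,2.4,'pics/t28c.png')
E
```

```text
(no output)
```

View pics/t28c.png

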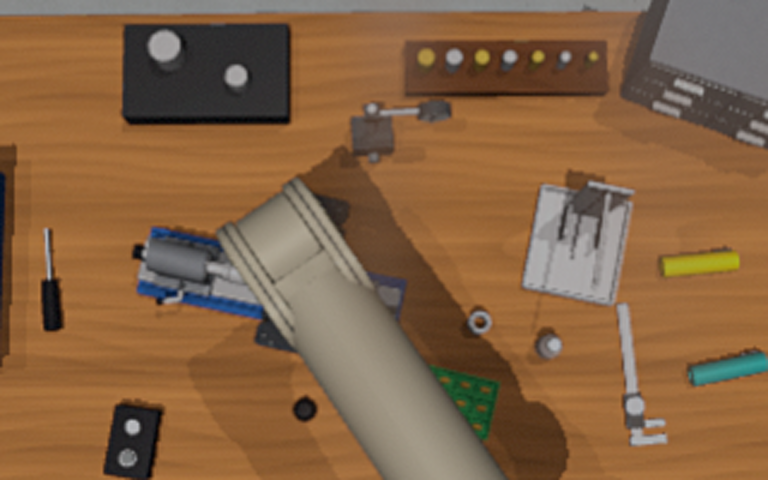

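The bystanders are where they started and the hook is empty. The sleeve is seated with its key up, and the arm is clear of it.

```bash
python3 -c "
from bench import *
print(close_job(),read_state()['time'])"
```

```text
the job is handed in; nothing more can be done
the job is handed in; nothing more can be done
```

The sleeve is off the barbed hook and mounted between the centres, with its key standing up. I handed the job in at about 32 s.

**What I did:** I lifted the sleeve about 11.5 mm clear of the barb and slid it off along the prong without contact. I pushed it tilted onto the sprung tail centre, levelled it, let it back onto the head centre and let go. The key started underneath, so I turned the mounted sleeve up in four re-grips: about 83°, 79°, 35° and a final 4°.

**Last checks:**
- **Key:** the wrist picture puts it about 1° from straight up. I trust that to about 2°, against the 7° limit.
- **Mounting:** both ends sit on their cones. I did not measure the plunger after letting go; the last force reading before the sleeve met the head centre suggested about 6 mm, falling towards 4 mm as it seated.
- **Arm:** open, about 9 cm clear, wrist force near zero.
- **Bystanders:** those visible in the top view look unmoved; the arm hid part of the tray. I judged this by eye.

**What disagreed:** after the second turn I expected the key 48° from up, but the picture showed about 35°. After the third I expected about 0° and measured about 4°, so I added the final small turn. Slight side forces, up to about 13 N, came up while turning.

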